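Check the feeds with the contact thermometer and pack the caddy

ROBOT

A 6-joint arm with a two-finger parallel gripper is mounted at the origin on the work surface. World frame = base frame: x ahead of the robot, y to its left, z up, the work surface at z = 0. Lengths are in m, angles in rad, forces in N, time in s.
With the tool pointing down it reaches from about 0.35 to 0.975 m from the base axis. Payload 4.9 kg.
Tool frame: the origin (TCP) lies at the very end of the fingers, on their centre line; the grasp point (between the pads) lies 19 mm behind it; z points along the fingers, y is the line along which they close (so a half turn about z gives the same grasp; the last joint's range is limited). The gripper opens to 85 mm and grips with 20 to 120 N. Pads are 22 mm wide; open, the fingers measure 114 mm over their backs; the gripper's body (76 mm by 85 mm) begins 54 mm behind the grasp point. The pads swing forward as they close: fully open they stand 13 mm farther back than shut.
Start: joints at [-1.299, 0.053, 1.613, -0, 1.476, -0.119], TCP at [0.238, -0.578, 0.201] pointing down, gripper open.
Joint ranges: [-3.01, 3.01], [-1.01, 2.22], [0.06, 2.58], [-1.02, 4.17], [0.09, 2.62], [-3.14, 3.14]. Speed limits (rad/s): [2.57, 2.57, 3.14, 3.14, 3.14, 3.14].

INTERFACE

Orientations are given as a unit quaternion [w, x, y, z].
In Python, from plant import manip gives the robot as it stands.
- The arm moves only by the tool send_rows, never from a script. Its argument "increments" is a list of rows, each an object of numbers: "claw": the closure, from -1 (fully open) to 1 (shut); "dx", "dy", "dz": the shift along the tool's x, y, z in units of 0.5 m (1.0 is 0.5 m); "yaw": the turn about the tool's z in units of 1.5 rad (1.0 is 1.5 rad). A call has 1 to 20 rows; each row is the pose to reach, as a shift and turn from the pose commanded when the call began, along the tool's axes at that moment; what a row does not reach only later rows make up. A row lasts 1/8 s, in which the tool goes at most 62.5 mm and 10.7 degrees, less where a joint would pass 70% of its speed; a pose out of reach is approached as far as the arm can. A call with a number of a shift or a turn outside -1 to 1 is refused whole. A call with a gripper value outside its range is refused whole. The fingers move at their own pace and stop on an object; the grip force is fixed at half the most. Time passes only in rows, so rows that repeat a pose let the fingers close. It gives the time, the measured TCP pose, the force, the opening and the grip force at its end, in the units of the state.
- manip.state(): the state, without advancing time (a new reading comes with each control period).
- manip.grab_frame(name): name is "scene" or "top" or "wrist"; returns the picture (384x512x3 uint8, red, green, blue); there is no depth.
- manip.camera_params(name): a dict with "camera_matrix" (3x3 intrinsics, pixels), "k1" (the pictures are not rectified: a ray, as slopes to the right and down, at radius r is drawn at 1 + k1 r^2 times it, then the intrinsics apply), "extrinsics" (4x4, takes a point from world to camera coordinates); the wrist camera has in their place "tool_from_camera" (4x4, takes a point from camera to tool coordinates, whose origin is the TCP and whose axes are the flange's). Camera axes: x right, y down, z forward; pixel columns grow to the right and rows downward; lengths in m; the calibration is good to about 2 mm. A picture is of the moment at which its call begins: read the wrist's pose just before it. camera_params takes no time and is no camera call.
- manip.job_done(): hands the job in; it is judged then, once.
The state is a dict: "time": time; "joint_pos": joint angles; "joint_vel": joint speeds; "joint_efforts": joint torques, N m; "tool_pos": TCP position; "tool_rot": TCP orientation; "contact_force": force on the tool from outside, world axes, zero at the start; "ft_torque": the same for the moment, N m; "gripper_width": opening from 0.0 (shut) to 1.0 (fully open); "grasp_force": force on a finger pad.
Only numpy, scipy, OpenCV 4.12 (cv2) and the standard library are available. Lean on these libraries where they do the work, as an engineer would, in place of code of your own. Each camera call takes 0.05 s, during which the arm holds its last target. There are 200 camera calls.

TASK

Take the contact thermometer from its hanger and touch its sprung tip first on the steel check stud of the bottle warmer, then on the steel dot in the lid of each food container standing on the shelf (there are three or four out of bottle, canister, jar and tub), going from the tallest to the shortest; each time press lightly until the tip gives a few millimetres and stay for half a second. Then hang the thermometer back upright in its hanger and let go of it, and only after that pack all the containers upright, side by side, on the floor of the plywood caddy. Do not knock over the tumbler, and leave it and the teether where they are.

Things in the scene. Friction and masses are not known exactly. Their poses are not given: they have to be found in the camera images.
- thermometer: contact thermometer hanging upright in the hanger, 191 mm long. Origin: centre of the underside of its round collar (54 mm across, 8 mm thick); z runs up the handle. Above the collar a square white handle 28 x 28 mm, from z = 8 to 86 mm, sides along x and y; below the collar a round stem 12 mm thick down to z = -85 mm, then the sprung tip
- tip: sprung round steel tip (ball 10 mm across) at the lower end of the thermometer; origin at its very end, 105 mm below the collar when free. It gives up to 12 mm upward along the stem, at 1 to 4.5 N
- hanger: fixed chrome hanger on a white foot; origin under the foot. At 135 mm height two level tines (10 mm wide, 26 mm apart, 18 mm either side of its x axis) run along its x axis from a rear post (x = +55 mm) to the open end at x = -41 mm; each tine end has a lip 8 mm higher, at x = -35 to -41 mm. Its foot reaches up to 14 mm
- hanger_rest (a point): point midway between the tines at the height of their tops, where the middle of the collar underside rests
- warmer: fixed peach bottle warmer, origin on the shelf: a round body (130 mm across, 150 mm tall, centre at x = +35 mm) behind a low deck 45 mm high towards -x (to x = -130 mm, 110 mm wide); on the deck a small toggle switch at y = -30 mm (leave it) and the check stud
- stud (a point): top centre of the round steel check stud, 20 mm across, 5 mm tall, on the low deck of the warmer
- caddy: fixed open plywood caddy; origin under its centre; long along its x axis: 276 x 84 x 50 mm outside, walls 5 mm thick, inside 266 x 74 mm
- caddy_in (a point): centre of the inner floor of the caddy, same axes as the caddy
- tumbler: glass tumbler, 72 mm across, 100 mm tall, origin under its centre; leave it
- teether: green silicone teething ring lying flat, 80 mm across, 14 mm high; leave it
- bottle: closed feeding bottle of cloudy polypropylene with a white cap: round, 60 mm across, 136 mm tall in all; the cap (the top 44 mm) is straight and 54 mm across; origin at the centre of its underside, z up. None when absent
- bottle_dot (a point): centre of the steel dot (18 mm across) in the middle of the lid of the bottle, at the very top
- canister: square cream canister with a wooden lid, 58 x 58 mm, 122 mm tall in all, straight sides along its x and y; origin at the centre of its underside, z up. None when absent
- canister_dot (a point): centre of the steel dot (18 mm across) in the middle of the lid of the canister, at the very top
- jar: round glass jar of cream-coloured food with a metal lid, 62 mm across, 109 mm tall in all; origin at the centre of its underside, z up. None when absent
- jar_dot (a point): centre of the steel dot (18 mm across) in the middle of the lid of the jar, at the very top
- tub: round white tub with a green lid, 66 mm across, 96 mm tall in all, the shortest; origin at the centre of its underside, z up. None when absent
- tub_dot (a point): centre of the steel dot (18 mm across) in the middle of the lid of the tub, at the very top

How it is judged:
On the way, in this order (a step that is already met when the one before it is completed fails the run):
1. The thermometer tip rests on the check stud of the warmer (distance between tip and stud below 0.009 m and contact force between tip and warmer above 0.4 N), for 0.3 s.
2. The tip rests on the dot of the bottle (if present) (distance between tip and bottle_dot below 0.009 m and contact force between tip and bottle above 0.4 N), for 0.3 s.
3. The tip rests on the dot of the canister (if present) (distance between tip and canister_dot below 0.009 m and contact force between tip and canister above 0.4 N), for 0.3 s.
4. The tip rests on the dot of the jar (if present) (distance between tip and jar_dot below 0.009 m and contact force between tip and jar above 0.4 N), for 0.3 s.
5. The tip rests on the dot of the tub (if present) (distance between tip and tub_dot below 0.009 m and contact force between tip and tub above 0.4 N), for 0.3 s.
6. The thermometer hangs in its hanger again, let go (horizontal distance between thermometer and hanger_rest below 0.022 m and z of thermometer in the frame of hanger_rest between -0.005 and 0.005 m and angle between thermometer's own z axis and vertical below 0.12 rad and contact force between the fingers and thermometer below 0.1 N), for 0.3 s.
7. All containers present stand in the caddy (x of bottle in the frame of caddy_in between -0.11 and 0.11 m and y of bottle in the frame of caddy_in between -0.02 and 0.02 m and z of each of bottle, canister, jar, tub in the frame of caddy_in below 0.006 m and angle between each of bottle, canister, jar, tub's own z axis and vertical below 0.1 rad and x of canister in the frame of caddy_in between -0.11 and 0.11 m and y of canister in the frame of caddy_in between -0.02 and 0.02 m and x of jar in the frame of caddy_in between -0.11 and 0.11 m and y of jar in the frame of caddy_in between -0.02 and 0.02 m and x of tub in the frame of caddy_in between -0.11 and 0.11 m and y of tub in the frame of caddy_in between -0.02 and 0.02 m), for 0.2 s.
At the end, for the whole second after the job is handed in: Thermometer hung upright (0.12 rad) on both tines, within 22 mm of the rest point, 5 mm in height; each container present upright (0.1 rad), on the caddy floor (6 mm), within 110 mm along and 20 mm across of its centre, still, released; tumbler and teether moved under 60 mm (all of step 6 and all of step 7 and contact force between the fingers and bottle below 0.1 N and contact force between the fingers and canister below 0.1 N and contact force between the fingers and jar below 0.1 N and contact force between the fingers and tub below 0.1 N and linear speed of each of bottle, canister, jar, tub below 0.02 m/s and distance of each of tumbler, teether from where it was at the start of the episode below 0.06 m); the robot touches nothing.
It fails at once if The tip is pressed hard (over 15 N) on a container or the warmer (contact force between tip and bottle above 15 N or contact force between tip and canister above 15 N or contact force between tip and jar above 15 N or contact force between tip and tub above 15 N or contact force between tip and warmer above 15 N).
It fails at once if The tumbler is knocked over (angle between tumbler's own z axis and vertical above 0.6 rad).
Of bottle, canister, jar, tub only 3 to 4 are there at a start; the rules pass over those that are not, and their reading is None.
At some moment in a run one of bottle, canister, jar, tub may be knocked a few centimetres aside while the robot is not near it.
It also fails if it takes over 210 s, if anything falls off the work surface, if the arm or the gripper's body presses on something with over 40 N, if the wrist force passes 120 N, or if a joint passes its speed limit or range.

## Working session

There is one attempt and no reset: what is moved stays moved. The work goes in short steps, Python scripts to look and compute and a tool call to move; the robot and the scene stay as the last step left them, time stands still between calls to the robot, and variables do not carry over. Pictures are saved under pics/ and viewed, at most 14 in all, crops included, and the job is handed in when it is done.

Besides the shell and the picture viewer there is one more tool, called as name([rows], argument=value, ...), one row to a line, values as JSON. send_rows: Moves the arm, as the interface text tells. Shifts and turns lie within -1 to 1; 1 stands for 0.5 m of shift or 1.5 rad of turn. Its arguments: {"type":"object","properties":{"increments":{"type":"array","items":{"type":"object","properties":{"claw":{"type":"number"},"dx":{"type":"number"},"dy":{"type":"number"},"dz":{"type":"number"},"yaw":{"type":"number"}}}}},"required":["increments"]}

```bash
mkdir -p pics; ls
cat > h.py <<'E'
import numpy as np, cv2
from plant import manip
from scipy.spatial.transform import Rotation as R
def grab(n):
    s=manip.state(); im=manip.grab_frame(n); return im,s
def save(im,f): cv2.imwrite('pics/'+f,cv2.cvtColor(np.ascontiguousarray(im),cv2.COLOR_RGB2BGR))
def tool(s):
    T=np.eye(4); q=s['tool_rot']; T[:3,:3]=R.from_quat([q[1],q[2],q[3],q[0]]).as_matrix(); T[:3,3]=s['tool_pos']; return T
def cam(n,s=None):
    p=manip.camera_params(n); K=np.array(p['camera_matrix'])
    if 'extrinsics' in p: C=np.linalg.inv(np.array(p['extrinsics']))
    else: C=tool(s)@np.array(p['tool_from_camera'])
    return K,p['k1'],C
def ray(n,uv,s=None):
    K,k1,C=cam(n,s); uv=np.atleast_2d(uv).astype(float)
    d=np.c_[(uv[:,0]-K[0,2])/K[0,0],(uv[:,1]-K[1,2])/K[1,1]]; u=d.copy()
    for _ in range(20): u=d/(1+k1*(u**2).sum(1,keepdims=True))
    return C[:3,3],np.c_[u,np.ones(len(u))]@C[:3,:3].T
def onz(n,uv,z,s=None):
    o,d=ray(n,uv,s); return o+d*((z-o[2])/d[:,2:])
def proj(n,P,s=None):
    K,k1,C=cam(n,s); q=(np.atleast_2d(P)-C[:3,3])@C[:3,:3]; u=q[:,:2]/q[:,2:]
    u=u*(1+k1*(u**2).sum(1,keepdims=True)); return np.c_[u[:,0]*K[0,0]+K[0,2],u[:,1]*K[1,1]+K[1,2]]
def tri(obs):
    A=np.zeros((3,3));b=np.zeros(3)
    for n,uv,s in obs:
        o,d=ray(n,uv,s); d=d[0]/np.linalg.norm(d[0]); M=np.eye(3)-np.outer(d,d); A+=M;b+=M@o
    return np.linalg.solve(A,b)
E
python3 - <<'E'
from h import *
for n in ['scene','top']:
    im,s=grab(n); save(cv2.resize(im,(800,600)),n+'0.png'); np.save(n+'0.npy',im)
    K,k1,C=cam(n); print(n,K[0,0],k1,C[:3,3],C[:3,2])
im,s=grab('wrist'); save(im,'w0.png')
print(manip.camera_params('wrist')); print(s)
E
```

```text
pics
scene 404.68027420573037 -0.13426656978410162 [ 1.30939525 -0.02891464  0.9238462 ] [-0.6600047   0.04230176 -0.75006956]
top 347.8010294779149 0.009278938644251724 [0.46226874 0.02890037 0.9106706 ] [ 0.16089858 -0.01489361 -0.98685856]
{'camera_matrix': array([[342.4762925 ,   0.        , 263.83945351],
       [  0.        , 342.4762925 , 196.12820351],
       [  0.        ,   0.        ,   1.        ]]), 'k1': -0.100467976110471, 'tool_from_camera': array([[ 3.14333762e-04, -9.49114577e-01, -3.14930821e-01,
         8.11126870e-02],
       [ 9.99999920e-01,  3.76314077e-04, -1.36002689e-04,
        -1.29441627e-04],
       [ 2.47595036e-04, -3.14930753e-01,  9.49114619e-01,
        -1.71903753e-01],
       [ 0.00000000e+00,  0.00000000e+00,  0.00000000e+00,
         1.00000000e+00]])}
{'time': 0.1, 'joint_pos': array([-1.29901229e+00,  5.32756543e-02,  1.61417946e+00,  1.23770991e-05,
        1.47596488e+00, -1.19031019e-01]), 'joint_vel': array([-0.00052385, -0.00206153, -0.00205911, -0.00182328,  0.00081324,
        0.00028234]), 'joint_efforts': array([ 2.77374471e-05, -3.94901204e+01, -3.71364069e+01, -2.51334143e-05,
        3.88001004e-03,  2.69553681e-05]), 'tool_pos': array([ 0.23790766, -0.5772801 ,  0.19958181]), 'tool_rot': array([-9.11473550e-04,  9.80968329e-01,  1.94165660e-01, -6.35726297e-05]), 'contact_force': array([-1.17950767,  0.82380525, -0.12939445]), 'ft_torque': array([ 0.02333061, -0.09696959, -0.04391651]), 'grasp_force': 0.0, 'gripper_width': 1.0033818044330234}
```

View pics/scene0.png

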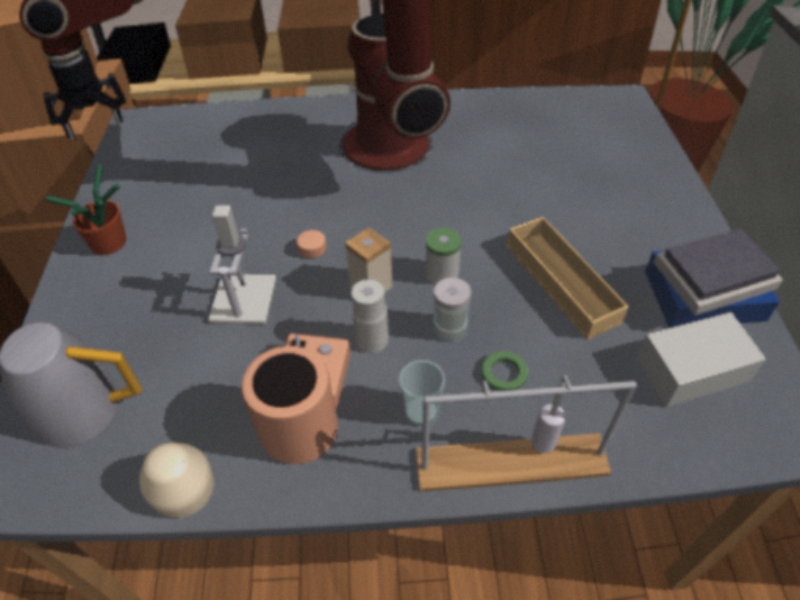

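View pics/top0.png

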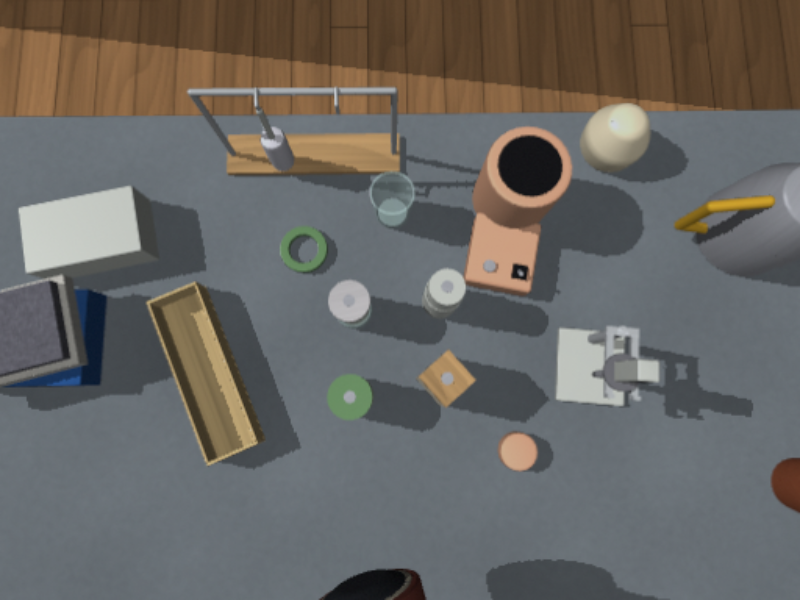

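The overviews show all four containers. In the top view (800 px) the dots are at bottle (447,287), canister (447,379), jar (349,300) and tub (349,397). The stud is at (489,267), the hanger around (610,370), the caddy at (205,375), the tumbler at (391,200) and the teether at (303,249).

Run:
```python
from h import *
T=np.load('top0.npy');S=np.load('scene0.npy')
pts=dict(bottle=((447,287),(369,288)),canister=((447,379),(368,243)),jar=((349,300),(452,290)),tub=((349,397),(443,240)),stud=((489,267),(325,349)),tumblerbase=((393,212),(422,412)))
for k,(a,b) in pts.items():
    a=np.array(a)*.64;b=np.array(b)*.64
    X=tri([('top',a,None),('scene',b,None)]); print(k,X.round(4),(proj('top',X)-a).round(1),(proj('scene',X)-b).round(1))
# caddy corners rim z=.05 in top
cs=np.array([(149,302),(197,284),(261,440),(209,463)])*.64
print(onz('top',cs,.05).round(3))
cs2=np.array([(508,231),(544,220),(625,306),(583,331)])*.64
print(onz('scene',cs2,.05).round(3))
def crop(im,u,v,w,h,k): return cv2.resize(im[v:v+h,u:u+w],None,fx=k,fy=k,interpolation=cv2.INTER_CUBIC)
a=crop(T,340,195,90,75,4); b=crop(S,125,120,60,75,4)
save(np.hstack([a,b]),'hang.png')
```

```text
bottle [ 0.6039 -0.0514  0.1397] [[-0.2 -0. ]] [[-0.2 -0. ]]
canister [ 0.4728 -0.0503  0.1171] [[0.1 0. ]] [[0. 0.]]
jar [0.5917 0.0914 0.1089] [[0.2 0. ]] [[ 0.2 -0. ]]
tub [0.4489 0.0922 0.0914] [[0.5 0. ]] [[ 0.4 -0. ]]
stud [ 0.6537 -0.1327  0.044 ] [[0.4 0. ]] [[0.4 0. ]]
tumblerbase [ 7.638e-01  2.460e-02 -5.000e-04] [[-0.3 -0. ]] [[-0.3  0. ]]
[[0.602 0.414 0.05 ]
 [0.63  0.34  0.05 ]
 [0.386 0.231 0.05 ]
 [0.353 0.309 0.05 ]]
[[0.39  0.231 0.05 ]
 [0.362 0.312 0.05 ]
 [0.603 0.412 0.05 ]
 [0.654 0.319 0.05 ]]
```

View pics/hang.png

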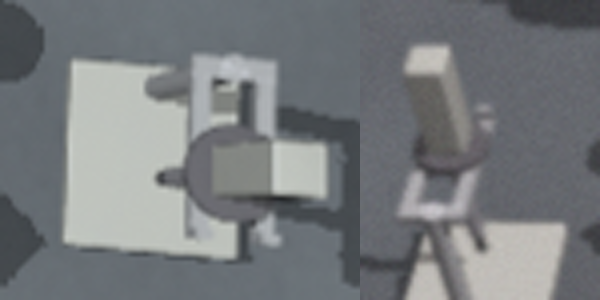

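The crops show the hanger's crossbar and post at the far (+x) side. The open lips face the robot, and the handle's square top is at about top px (415,237.5) and scene px (142,135).

```bash
cat >> h.py <<'E'
def go(x,y,z,yaw,claw=None):
    """yaw = desired world angle of tool x; prints increments from the current (measured) pose"""
    s=manip.state(); T=tool(s); d=T[:3,:3].T@(np.array([x,y,z])-T[:3,3])/.5
    a=np.arctan2(T[1,0],T[0,0]); t=-(yaw-a); t=(t+np.pi/2)%np.pi-np.pi/2
    print('pose',s['tool_pos'].round(4),'ang',round(a,4),'F',s['contact_force'].round(2),'w',round(s['gripper_width'],3),'gf',round(s['grasp_force'],1),'t',round(s['time'],2),'j6',s['joint_pos'][[0,5]].round(2))
    print('dx %.4f dy %.4f dz %.4f yaw %.4f'%(*d,t/1.5))
E
python3 - <<'E'
from h import *
a=(340+300/4,195+170/4); b=(125+68/4,120+60/4)
X=tri([('top',a,None),('scene',b,None)]); print('handle top',X.round(4))
print('collar', onz('top',[(340+236/4,195+172/4)],.139).round(4))
L=[(340+198/4,195+235/4),(340+268/4,195+238/4),(340+197/4,195+57/4),(340+275/4,195+62/4)]
print('tines', onz('top',L,.137).round(4))
go(X[0],X[1],.33,0)
E
```

```text
handle top [ 0.4776 -0.2962  0.2179]
collar [[ 0.4788 -0.2977  0.139 ]]
tines [[ 0.4449 -0.2748  0.137 ]
 [ 0.4427 -0.3132  0.137 ]
 [ 0.543  -0.282   0.137 ]
 [ 0.5396 -0.3255  0.137 ]]
pose [ 0.2379 -0.5774  0.1997] ang 0.3908 F [ 0.48 -0.04  0.34] w 0.998 gf 0.0 t 0.15 j6 [-1.3  -0.12]
dx 0.6575 dy -0.3378 dz -0.2599 yaw 0.2605
```

send_rows([
  {"dz": -0.12},
  {"dz": -0.26},
  {"dx": 0.66, "dy": -0.34, "dz": -0.26, "yaw": 0.26, "claw": -1},
  {"dx": 0.66, "dy": -0.34, "dz": -0.26, "yaw": 0.26},
  {"dx": 0.66, "dy": -0.34, "dz": -0.26, "yaw": 0.26},
  {"dx": 0.66, "dy": -0.34, "dz": -0.26, "yaw": 0.26},
  {"dx": 0.66, "dy": -0.34, "dz": -0.26, "yaw": 0.26},
  {"dx": 0.66, "dy": -0.34, "dz": -0.26, "yaw": 0.26},
  {"dx": 0.66, "dy": -0.34, "dz": -0.26, "yaw": 0.26},
  {"dx": 0.66, "dy": -0.34, "dz": -0.26, "yaw": 0.26},
  {"dx": 0.66, "dy": -0.34, "dz": -0.26, "yaw": 0.26},
  {"dx": 0.66, "dy": -0.34, "dz": -0.26, "yaw": 0.26},
])

```text
invalid input
```

Run:
```python
from h import *
im,s=grab('wrist'); save(im,'w1.png'); np.save('w1.npy',im)
import pickle; pickle.dump(s,open('w1.pkl','wb'))
print(proj('wrist',[.4776,-.2962,.2179],s)); go(.4776,-.2962,.33,0)
```

```text
[[1399.91061586 2108.48875925]]
pose [ 0.238  -0.5775  0.1999] ang 0.3908 F [ 0.24  0.21 -0.95] w 0.999 gf 0.0 t 0.2 j6 [-1.3  -0.12]
dx 0.6574 dy -0.3379 dz -0.2596 yaw 0.2605
```

View pics/w1.png

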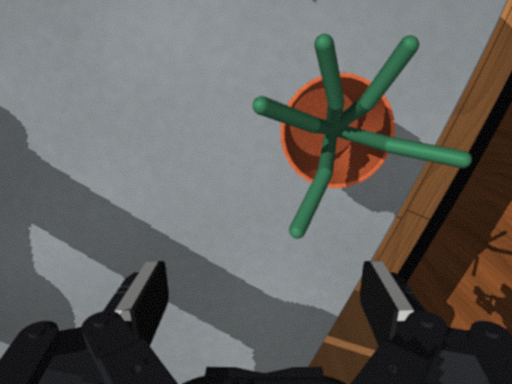

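The rows were refused, probably because each must carry every field, so the arm hasn't moved. This picture only shows the plant beside the start pose.

send_rows([
  {"dx": 0, "dy": 0, "dz": -0.12, "yaw": 0, "claw": -1},
  {"dx": 0, "dy": 0, "dz": -0.26, "yaw": 0, "claw": -1},
  {"dx": 0.66, "dy": -0.34, "dz": -0.26, "yaw": 0.26, "claw": -1},
  {"dx": 0.66, "dy": -0.34, "dz": -0.26, "yaw": 0.26, "claw": -1},
  {"dx": 0.66, "dy": -0.34, "dz": -0.26, "yaw": 0.26, "claw": -1},
  {"dx": 0.66, "dy": -0.34, "dz": -0.26, "yaw": 0.26, "claw": -1},
  {"dx": 0.66, "dy": -0.34, "dz": -0.26, "yaw": 0.26, "claw": -1},
  {"dx": 0.66, "dy": -0.34, "dz": -0.26, "yaw": 0.26, "claw": -1},
  {"dx": 0.66, "dy": -0.34, "dz": -0.26, "yaw": 0.26, "claw": -1},
  {"dx": 0.66, "dy": -0.34, "dz": -0.26, "yaw": 0.26, "claw": -1},
  {"dx": 0.66, "dy": -0.34, "dz": -0.26, "yaw": 0.26, "claw": -1},
])

```text
time: 1.58
tool_pos: [0.4776, -0.2961, 0.3305]
tool_rot: [-0.0, 1.0, -0.001, -0.0]
contact_force: [-0.2, -0.2, -0.4]
gripper_width: 1.001
grasp_force: 0.0
```

Run:
```python
from h import *
im,s=grab('wrist'); save(im,'w2.png'); np.save('w2.npy',im)
import pickle; pickle.dump(s,open('w2.pkl','wb'))
print(proj('wrist',[.4776,-.2962,.2179],s)); go(.4776,-.2962,.33,0)
```

```text
[[264.28364859 181.41374581]]
pose [ 0.4776 -0.2961  0.3305] ang -0.0015 F [-0.22  0.22 -0.42] w 0.998 gf 0.0 t 1.62 j6 [-0.69  0.88]
dx -0.0000 dy 0.0001 dz 0.0010 yaw -0.0010
```

View pics/w2.png

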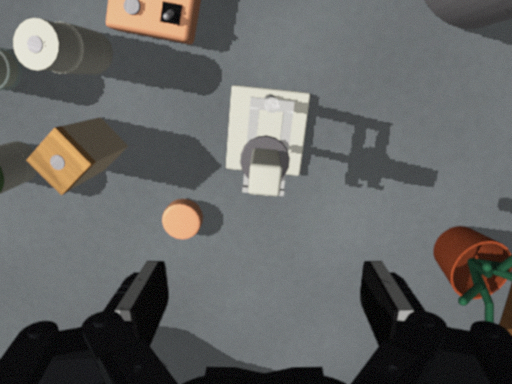

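The wrist view shows the handle top centred at about (265,180), right where predicted. Next I'll measure its outline and yaw numerically.

Run:
```python
from h import *
import pickle
im=np.load('w2.npy');s=pickle.load(open('w2.pkl','rb'))
f=onz('wrist',[(231,86),(310,93),(298,176),(227,168)],.012,s); print('foot',f[:,:2].round(4))
for a,b in [(1,0),(2,3),(3,0),(2,1)]: print(np.arctan2(*(f[b]-f[a])[[1,0]]).round(3))
g=cv2.cvtColor(im,cv2.COLOR_RGB2GRAY); print(g[150:204:3,240:292:3])
```

```text
foot [[ 0.5557 -0.2505]
 [ 0.5463 -0.3597]
 [ 0.4272 -0.3463]
 [ 0.4394 -0.2415]]
1.485
1.454
-0.078
-0.112
[[220 146 119 120 127 100  88  85  87  81  85  88  87 103 101 106 168 173]
 [201 119 115 119 139  92  87  88  87  90  85  84  81  73  67  73 155 211]
 [184 115 114 114 127  91  89  90  87  87  85  87  82  77  73  75 110 219]
 [174 114 119 121 126  97  89  87  90  90  89  85  83  72  74  69  93 220]
 [162 114 112 122 120  91  97  88  87  83  86  83  84  81  72  72 107 219]
 [189 119 116 131 196 188 182 171 160 153 141 126 122 101  70  72 121 218]
 [203 118 114 158 223 220 219 219 216 211 208 207 204 183  92  69 167 220]
 [117 114 116 166 222 221 222 220 217 220 218 215 218 196  90  91 216 217]
 [117 137 124 184 223 221 220 218 218 219 216 215 217 188  77 123 172 184]
 [116 157 180 192 223 218 219 222 220 217 219 220 215 178 102 119 112 118]
 [112 167 202 214 221 222 221 221 220 220 218 217 217 167 152 132 117 119]
 [117 173 201 214 224 221 221 218 218 223 219 218 215 155 200 139 116 119]
 [117 121 119 213 219 222 220 218 219 220 219 215 219 152 201 122 122 119]
 [115 193 201 217 222 222 223 219 219 220 218 221 214 132 125 114 115 120]
 [123 162 169 202 211 216 215 218 218 219 220 218 213 152 198 127 117 119]
 [116 122 119 119 126 131 127 134 155 165 163 178 174 163 178 126 120 120]
 [122 123 121 117 114 118 119 117 119 118 117 124 119 119 121 124 120 122]
 [122 123 120 117 117 119 120 117 119 114 117 113 120 121 124 122 122 122]]
```

send_rows([
  {"dx": 0.002, "dy": 0, "dz": 0.1, "yaw": 0.06, "claw": -1},
  {"dx": 0.002, "dy": 0, "dz": 0.2, "yaw": 0.06, "claw": -1},
  {"dx": 0.002, "dy": 0, "dz": 0.3, "yaw": 0.06, "claw": -1},
  {"dx": 0.002, "dy": 0, "dz": 0.33, "yaw": 0.06, "claw": -1},
  {"dx": 0.002, "dy": 0, "dz": 0.33, "yaw": 0.06, "claw": -1},
  {"dx": 0.002, "dy": 0, "dz": 0.33, "yaw": 0.06, "claw": 1},
  {"dx": 0.002, "dy": 0, "dz": 0.33, "yaw": 0.06, "claw": 1},
  {"dx": 0.002, "dy": 0, "dz": 0.33, "yaw": 0.06, "claw": 1},
  {"dx": 0.002, "dy": 0, "dz": 0.33, "yaw": 0.06, "claw": 1},
  {"dx": 0.002, "dy": 0, "dz": 0.33, "yaw": 0.06, "claw": 1},
  {"dx": 0.002, "dy": 0, "dz": 0.33, "yaw": 0.06, "claw": 1},
  {"dx": 0.002, "dy": 0, "dz": 0.33, "yaw": 0.06, "claw": 1},
])

```text
time: 3.12
tool_pos: [0.4801, -0.2957, 0.1671]
tool_rot: [0.001, 0.999, -0.045, 0.001]
contact_force: [0.3, -1.7, 6.2]
gripper_width: 0.313
grasp_force: 60.0
```

send_rows([
  {"dx": 0, "dy": 0, "dz": -0.05, "yaw": 0, "claw": 1},
  {"dx": 0, "dy": 0, "dz": -0.12, "yaw": 0, "claw": 1},
  {"dx": 0, "dy": 0, "dz": -0.2, "yaw": 0, "claw": 1},
  {"dx": 0, "dy": 0, "dz": -0.28, "yaw": 0, "claw": 1},
  {"dx": 0, "dy": 0, "dz": -0.28, "yaw": 0, "claw": 1},
  {"dx": 0.08, "dy": -0.09, "dz": -0.28, "yaw": 0, "claw": 1},
  {"dx": 0.16, "dy": -0.18, "dz": -0.28, "yaw": 0, "claw": 1},
  {"dx": 0.24, "dy": -0.27, "dz": -0.28, "yaw": 0, "claw": 1},
  {"dx": 0.316, "dy": -0.356, "dz": -0.28, "yaw": 0, "claw": 1},
  {"dx": 0.316, "dy": -0.356, "dz": -0.28, "yaw": 0, "claw": 1},
  {"dx": 0.316, "dy": -0.356, "dz": -0.28, "yaw": 0, "claw": 1},
  {"dx": 0.316, "dy": -0.356, "dz": -0.2, "yaw": 0, "claw": 1},
  {"dx": 0.316, "dy": -0.356, "dz": -0.16, "yaw": 0, "claw": 1},
  {"dx": 0.316, "dy": -0.356, "dz": -0.16, "yaw": 0, "claw": 1},
])

```text
time: 4.88
tool_pos: [0.6507, -0.1321, 0.2426]
tool_rot: [-0.001, 0.999, -0.045, -0.003]
contact_force: [-0.4, -0.3, -0.9]
gripper_width: 0.313
grasp_force: 59.5
```

Run:
```python
from h import *
import pickle
S,s=grab('scene');T,_=grab('top');W,_=grab('wrist')
pickle.dump((S,T,W,s),open('stud.pkl','wb'))
go(.6537,-.1327,.2,-.09)
tip=s['tool_pos']-[0,0,.137]
print(proj('scene',tip),proj('top',tip),proj('wrist',tip,s))
u,v=proj('scene',[.6537,-.1327,.09])[0].astype(int)
def crop(im,u,v,w,h,k): return cv2.resize(im[v:v+h,u:u+w],None,fx=k,fy=k,interpolation=cv2.INTER_CUBIC)
print(u-45,v-60)
save(np.hstack([crop(S,u-45,v-60,90,110,4),crop(W,152,40,220,275,1.6)]),'stud.png')
```

```text
pose [ 0.6531 -0.1323  0.2474] ang -0.0898 F [ 0.51  0.36 -0.08] w 0.319 gf 59.5 t 5.03 j6 [-0.31  1.35]
dx 0.0010 dy 0.0006 dz 0.0949 yaw 0.0001
[[206.10171082 208.32696309]] [[317.80407827 166.47441289]] [[264.28905802 173.42157591]]
161 152
```

View pics/stud.png

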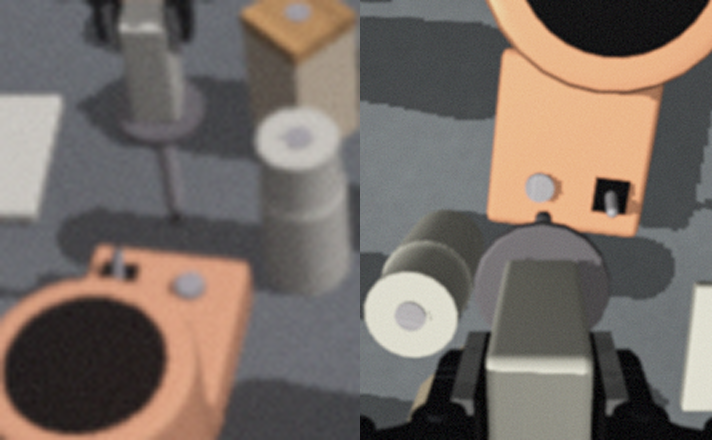

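The scene crop shows the tip at px (204.5,206.3) and the stud at (208.5,223.3). In the wrist view the tip is just visible at (266.4,174) and the stud at (264.5,156).

Run:
```python
from h import *
import pickle
S,T,W,s=pickle.load(open('stud.pkl','rb'))
X=tri([('scene',(204.5,206.8),s),('wrist',(266.4,174.4),s)]);print('tip',X.round(4),'rel',(X-s['tool_pos']).round(4))
Y=tri([('scene',(208.5,223.25),s),('wrist',(264.5,156.3),s)]);print('stud',Y.round(4), onz('wrist',(264.5,156.3),.05,s).round(4), onz('scene',(208.5,223.25),.05).round(4),onz('top',np.array((489,267))*.64,.05).round(4))
for n,p,z in [('bottle',(409,315),.136)]: print(n,onz('wrist',((p[0]-360)/1.6+152,p[1]/1.6+40),z,s).round(4))
for n,a,b,z in [('bottle',(447,287),(369,288),.136),('canister',(447,379),(368,243),.122),('jar',(349,300),(452,290),.109),('tub',(349,397),(443,240),.096)]:
  print(n,onz('top',np.array(a)*.64,z).round(4),onz('scene',np.array(b)*.64,z).round(4))
```

```text
tip [ 0.652  -0.1347  0.1141] rel [ 0.0013 -0.0026 -0.1285]
stud [ 0.6539 -0.1325  0.0448] [[ 0.655  -0.1327  0.05  ]] [[ 0.6577 -0.1317  0.05  ]] [[ 0.6524 -0.1304  0.05  ]]
bottle [[ 0.6068 -0.0544  0.136 ]]
bottle [[ 0.6045 -0.0522  0.136 ]] [[ 0.6006 -0.0512  0.136 ]]
canister [[ 0.4727 -0.0497  0.122 ]] [[ 0.4778 -0.0503  0.122 ]]
jar [[0.5917 0.0919 0.109 ]] [[0.5918 0.0908 0.109 ]]
tub [[0.449 0.093 0.096]] [[0.4536 0.0903 0.096 ]]
```

send_rows([
  {"dx": 0, "dy": -0.004, "dz": 0, "yaw": 0, "claw": 1},
  {"dx": 0, "dy": -0.004, "dz": 0.05, "yaw": 0, "claw": 1},
  {"dx": 0, "dy": -0.004, "dz": 0.09, "yaw": 0, "claw": 1},
  {"dx": 0, "dy": -0.004, "dz": 0.11, "yaw": 0, "claw": 1},
  {"dx": 0, "dy": -0.004, "dz": 0.115, "yaw": 0, "claw": 1},
  {"dx": 0, "dy": -0.004, "dz": 0.115, "yaw": 0, "claw": 1},
  {"dx": 0, "dy": -0.004, "dz": 0.115, "yaw": 0, "claw": 1},
])

```text
time: 5.9
tool_pos: [0.6534, -0.1299, 0.1893]
tool_rot: [0.0, 0.999, -0.045, 0.001]
contact_force: [0.3, -0.6, -2.0]
gripper_width: 0.314
grasp_force: 59.6
```

send_rows([
  {"dx": 0, "dy": 0, "dz": 0.004, "yaw": 0, "claw": 1},
  {"dx": 0, "dy": 0, "dz": 0.008, "yaw": 0, "claw": 1},
  {"dx": 0, "dy": 0, "dz": 0.012, "yaw": 0, "claw": 1},
  {"dx": 0, "dy": 0, "dz": 0.014, "yaw": 0, "claw": 1},
  {"dx": 0, "dy": 0, "dz": 0.014, "yaw": 0, "claw": 1},
  {"dx": 0, "dy": 0, "dz": 0.014, "yaw": 0, "claw": 1},
  {"dx": 0, "dy": 0, "dz": 0.014, "yaw": 0, "claw": 1},
  {"dx": 0, "dy": 0, "dz": 0.014, "yaw": 0, "claw": 1},
])

```text
time: 6.9
tool_pos: [0.653, -0.1298, 0.1814]
tool_rot: [0.0, 0.999, -0.045, 0.0]
contact_force: [1.2, -1.4, 0.5]
gripper_width: 0.317
grasp_force: 59.9
```

Run:
```python
from h import *
W,s=grab('wrist'); S,_=grab('scene'); np.save('ws.npy',W)
go(.654,-.13,.184,-.09)
for i in range(3): print(manip.state()['contact_force'].round(2)); manip.grab_frame('top')
save(np.hstack([cv2.resize(W[100:240,200:340],(420,420)),cv2.resize(S[170:250,160:240],(370,420))[:, :370]]),'press.png')
```

```text
pose [ 0.653  -0.1299  0.1813] ang -0.0893 F [-0.02 -0.35  0.93] w 0.312 gf 59.9 t 7.0 j6 [-0.31  1.35]
dx 0.0021 dy 0.0001 dz -0.0053 yaw 0.0005
[-0.02 -0.35  0.93]
[ 1.09 -0.11  1.18]
[ 0.64 -0.58  0.89]
```

View pics/press.png

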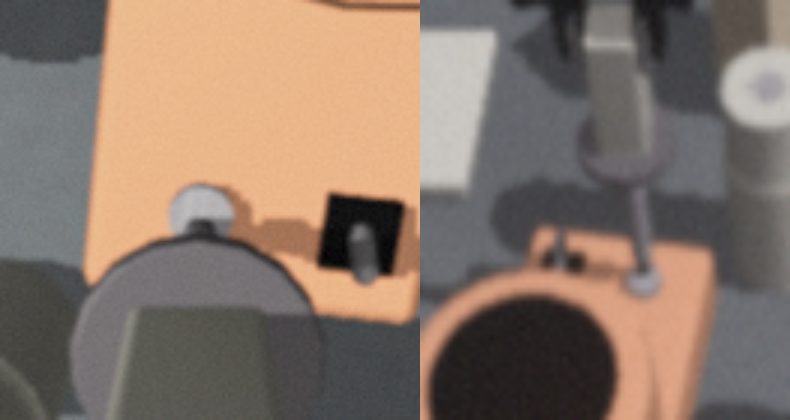

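Both views show the tip seated on the stud. The force has risen by about 2–3 N and the tip has given about 5 mm. Next I lift away and hover over the bottle.

send_rows([
  {"dx": 0, "dy": 0, "dz": 0, "yaw": 0, "claw": 1},
  {"dx": 0, "dy": 0, "dz": 0, "yaw": 0, "claw": 1},
  {"dx": 0, "dy": 0, "dz": -0.07, "yaw": 0, "claw": 1},
  {"dx": 0, "dy": 0, "dz": -0.18, "yaw": 0, "claw": 1},
  {"dx": 0, "dy": 0, "dz": -0.284, "yaw": 0, "claw": 1},
  {"dx": 0, "dy": 0, "dz": -0.284, "yaw": 0, "claw": 1},
  {"dx": -0.06, "dy": -0.08, "dz": -0.284, "yaw": 0, "claw": 1},
  {"dx": -0.112, "dy": -0.152, "dz": -0.284, "yaw": 0, "claw": 1},
  {"dx": -0.112, "dy": -0.152, "dz": -0.284, "yaw": 0, "claw": 1},
  {"dx": -0.112, "dy": -0.152, "dz": -0.284, "yaw": 0, "claw": 1},
  {"dx": -0.112, "dy": -0.152, "dz": -0.284, "yaw": 0, "claw": 1},
  {"dx": -0.112, "dy": -0.152, "dz": -0.284, "yaw": 0, "claw": 1},
])

```text
time: 8.65
tool_pos: [0.604, -0.0498, 0.3226]
tool_rot: [-0.0, 0.999, -0.045, -0.0]
contact_force: [-0.5, -0.3, -1.8]
gripper_width: 0.313
grasp_force: 60.0
```

```bash
cat >> h.py <<'E'
EST=dict(bottle=[.605,-.052,.136],canister=[.474,-.050,.122],jar=[.5917,.0914,.109],tub=[.450,.092,.096])
def check(tag):
    """change of the scene/top pictures round each container against the start; saves wrist/scene crops"""
    for n in ['top','scene']:
        im,_=grab(n); a=np.load(n+'0.npy').astype(int); np.save(n+tag+'.npy',im)
        for k,p in EST.items():
            u,v=proj(n,p)[0].round().astype(int)
            print(n,k,np.abs(im[v-12:v+13,u-12:u+13].astype(int)-a[v-12:v+13,u-12:u+13]).mean().round(1),end='; ')
        print()
E
python3 - <<'E'
from h import *
check('b'); W,s=grab('wrist'); np.save('wb.npy',W); import pickle; pickle.dump(s,open('wb.pkl','wb'))
go(.604,-.0495,.323,-.09)
for k,p in EST.items(): print(k,proj('wrist',p,s).round(1))
save(W,'wb.png')
E
```

```text
top bottle 40.1; top canister 45.6; top jar 43.9; top tub 34.9; 
scene bottle 1.9; scene canister 11.4; scene jar 2.1; scene tub 2.2; 
pose [ 0.604  -0.0495  0.323 ] ang -0.0899 F [ 0.12  0.3  -0.98] w 0.315 gf 60.0 t 8.8 j6 [-0.2   1.46]
dx 0.0000 dy -0.0001 dz 0.0001 yaw 0.0001
bottle [[266.2 161.2]]
canister [[273.8 262.9]]
jar [[146.2 178.2]]
tub [[169.9 276.6]]
```

View pics/wb.png

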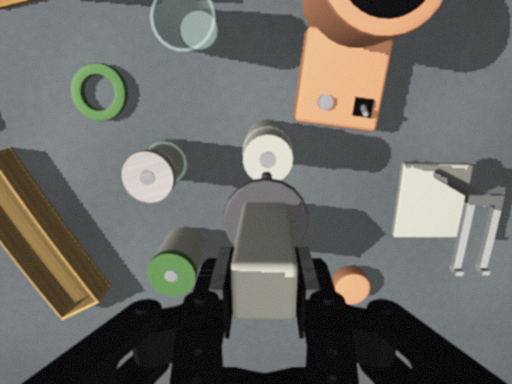

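The wrist view shows the bottle dot at (267,159.5), jar dot (147,177.5), tub dot (171,276) and tip (267,176). All of them match the estimates within 2 px, so nothing has been knocked.

send_rows([
  {"dx": 0.002, "dy": 0.001, "dz": 0.04, "yaw": 0, "claw": 1},
  {"dx": 0.002, "dy": 0.001, "dz": 0.07, "yaw": 0, "claw": 1},
  {"dx": 0.002, "dy": 0.001, "dz": 0.085, "yaw": 0, "claw": 1},
  {"dx": 0.002, "dy": 0.001, "dz": 0.093, "yaw": 0, "claw": 1},
  {"dx": 0.002, "dy": 0.001, "dz": 0.098, "yaw": 0, "claw": 1},
  {"dx": 0.002, "dy": 0.001, "dz": 0.103, "yaw": 0, "claw": 1},
  {"dx": 0.002, "dy": 0.001, "dz": 0.107, "yaw": 0, "claw": 1},
  {"dx": 0.002, "dy": 0.001, "dz": 0.11, "yaw": 0, "claw": 1},
  {"dx": 0.002, "dy": 0.001, "dz": 0.11, "yaw": 0, "claw": 1},
  {"dx": 0.002, "dy": 0.001, "dz": 0.11, "yaw": 0, "claw": 1},
  {"dx": 0.002, "dy": 0.001, "dz": 0.11, "yaw": 0, "claw": 1},
  {"dx": 0.002, "dy": 0.001, "dz": 0.11, "yaw": 0, "claw": 1},
  {"dx": 0.002, "dy": 0.001, "dz": 0.11, "yaw": 0, "claw": 1},
  {"dx": 0.002, "dy": 0.001, "dz": 0.11, "yaw": 0, "claw": 1},
])

```text
time: 10.55
tool_pos: [0.6049, -0.0497, 0.2683]
tool_rot: [0.0, 0.999, -0.045, 0.0]
contact_force: [-1.0, -0.8, 1.1]
gripper_width: 0.315
grasp_force: 60.3
```

Run:
```python
from h import *
W,s=grab('wrist'); S,_=grab('scene'); np.save('wbp.npy',W); np.save('sbp.npy',S)
F=[]
for i in range(4): F.append(manip.state()['contact_force']); manip.grab_frame('top')
print(np.mean(F,0)); go(.475,-.0475,.308,-.09)
print(proj('scene',[.6065,-.0528,.136]))
save(np.hstack([cv2.resize(W[100:240,200:340],(400,400)),cv2.resize(S[140:230,190:280],(400,400))]),'pb.png')
```

```text
[0.63124762 0.03866689 0.80939855]
pose [ 0.6048 -0.0497  0.2682] ang -0.0892 F [ 1.32 -0.34  1.87] w 0.319 gf 60.3 t 10.85 j6 [-0.2   1.46]
dx -0.2590 dy 0.0188 dz -0.0795 yaw 0.0005
[[235.59370716 186.0416477 ]]
```

View pics/pb.png

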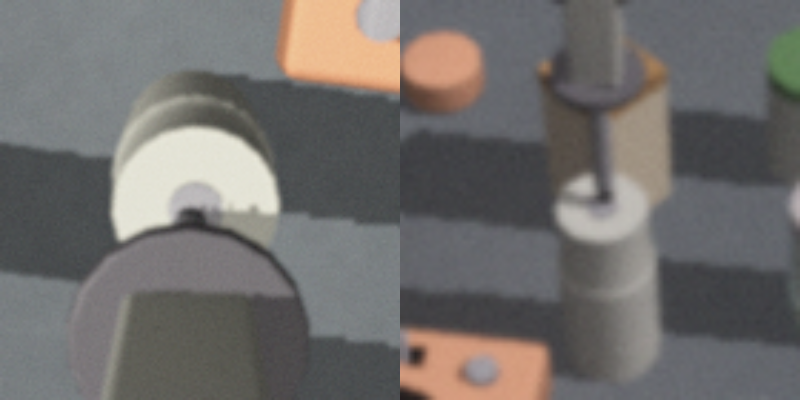

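The tip sits on the bottle dot, maybe 2–3 mm short in x, so I'll bias +2 mm from here. Next is the canister.

send_rows([
  {"dx": 0, "dy": 0, "dz": -0.04, "yaw": 0, "claw": 1},
  {"dx": 0, "dy": 0, "dz": -0.084, "yaw": 0, "claw": 1},
  {"dx": 0, "dy": 0, "dz": -0.084, "yaw": 0, "claw": 1},
  {"dx": -0.08, "dy": 0.006, "dz": -0.084, "yaw": 0, "claw": 1},
  {"dx": -0.17, "dy": 0.013, "dz": -0.084, "yaw": 0, "claw": 1},
  {"dx": -0.257, "dy": 0.019, "dz": -0.084, "yaw": 0, "claw": 1},
  {"dx": -0.257, "dy": 0.019, "dz": -0.084, "yaw": 0, "claw": 1},
  {"dx": -0.257, "dy": 0.019, "dz": -0.084, "yaw": 0, "claw": 1},
  {"dx": -0.257, "dy": 0.019, "dz": -0.084, "yaw": 0, "claw": 1},
  {"dx": -0.257, "dy": 0.019, "dz": -0.084, "yaw": 0, "claw": 1},
  {"dx": -0.257, "dy": 0.019, "dz": -0.084, "yaw": 0, "claw": 1},
])

```text
time: 12.22
tool_pos: [0.4763, -0.0477, 0.31]
tool_rot: [-0.0, 0.999, -0.045, -0.0]
contact_force: [0.5, -0.4, -1.3]
gripper_width: 0.314
grasp_force: 60.0
```

```bash
cat >> h.py <<'E'
def look(tag,names=EST):
    """wrist picture: centroid of the bluish-grey dot near each predicted place, cast to its height"""
    W,s=grab('wrist'); np.save('w'+tag+'.npy',W)
    hsv=cv2.cvtColor(W,cv2.COLOR_RGB2HSV); out={}
    for k in names:
        p=EST[k]; u,v=proj('wrist',p,s)[0]
        if not(15<u<497 and 15<v<369): continue
        x0,y0=int(u)-14,int(v)-14; c=W[y0:y0+28,x0:x0+28].astype(int)
        m=(np.abs(c-np.array([175,172,180])).max(2)<28).astype(np.uint8)
        n,l,st,ce=cv2.connectedComponentsWithStats(m)
        j=[i for i in range(1,n) if 40<st[i,4]<500]
        if j:
            i=min(j,key=lambda i:np.hypot(*(ce[i]-14))); q=ce[i]+[x0,y0]
            print(k,'px',q.round(1),'pred',(round(u,1),round(v,1)),'area',st[i,4],'box',st[i,2:4],'->',onz('wrist',q,p[2],s)[0].round(4))
        else: print(k,'no dot; centre colour',W[int(v),int(u)])
    return W,s
E
python3 - <<'E'
from h import *
W,s=look('c'); go(.476,-.0475,.309,-.09); save(W,'wc.png')
E
```

```text
bottle px [258.2  30.4] pred (np.float64(256.6), np.float64(31.7)) area 242 box [17 20] -> [ 0.606  -0.0536  0.136 ]
canister px [267.2 162.7] pred (np.float64(266.5), np.float64(163.9)) area 202 box [17 16] -> [ 0.4753 -0.051   0.122 ]
jar px [123.9  64.2] pred (np.float64(122.4), np.float64(64.6)) area 206 box [17 17] -> [0.5919 0.0897 0.109 ]
tub px [150.  188.6] pred (np.float64(149.5), np.float64(189.3)) area 161 box [15 14] -> [0.4507 0.0913 0.096 ]
pose [ 0.4762 -0.0477  0.31  ] ang -0.0891 F [ 0.13 -0.18 -0.97] w 0.314 gf 60.0 t 12.28 j6 [-0.26  1.4 ]
dx -0.0005 dy -0.0003 dz 0.0021 yaw 0.0006
```

View pics/wc.png

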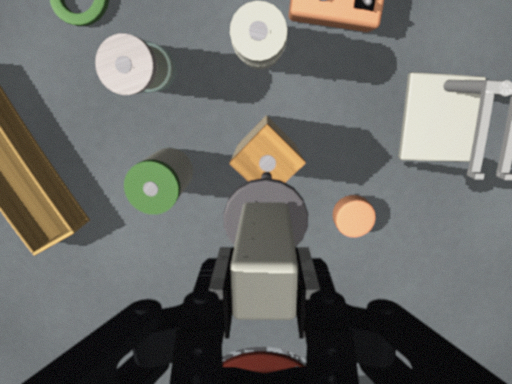

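The detector and the picture agree: the canister dot is at (267,163), with the tip just below it at (267,176). No container has moved, so I press.

send_rows([
  {"dx": 0.001, "dy": 0.001, "dz": 0.04, "yaw": 0, "claw": 1},
  {"dx": 0.001, "dy": 0.001, "dz": 0.07, "yaw": 0, "claw": 1},
  {"dx": 0.001, "dy": 0.001, "dz": 0.085, "yaw": 0, "claw": 1},
  {"dx": 0.001, "dy": 0.001, "dz": 0.093, "yaw": 0, "claw": 1},
  {"dx": 0.001, "dy": 0.001, "dz": 0.098, "yaw": 0, "claw": 1},
  {"dx": 0.001, "dy": 0.001, "dz": 0.103, "yaw": 0, "claw": 1},
  {"dx": 0.001, "dy": 0.001, "dz": 0.108, "yaw": 0, "claw": 1},
  {"dx": 0.001, "dy": 0.001, "dz": 0.112, "yaw": 0, "claw": 1},
  {"dx": 0.001, "dy": 0.001, "dz": 0.112, "yaw": 0, "claw": 1},
  {"dx": 0.001, "dy": 0.001, "dz": 0.112, "yaw": 0, "claw": 1},
  {"dx": 0.001, "dy": 0.001, "dz": 0.112, "yaw": 0, "claw": 1},
  {"dx": 0.001, "dy": 0.001, "dz": 0.112, "yaw": 0, "claw": 1},
  {"dx": 0.001, "dy": 0.001, "dz": 0.112, "yaw": 0, "claw": 1},
  {"dx": 0.001, "dy": 0.001, "dz": 0.112, "yaw": 0, "claw": 1},
])

```text
time: 14.02
tool_pos: [0.4765, -0.0483, 0.2543]
tool_rot: [0.0, 0.999, -0.045, 0.0]
contact_force: [0.4, -0.5, 0.8]
gripper_width: 0.318
grasp_force: 60.3
```

Run:
```python
from h import *
W,s=grab('wrist'); np.save('wcp.npy',W)
F=[]
for i in range(4): F.append(manip.state()['contact_force']); manip.grab_frame('top')
print(np.mean(F,0)); go(.5925,.0930,.296,-.09)
```

```text
[ 0.47135534 -0.52520619  1.26343536]
pose [ 0.4764 -0.0482  0.2542] ang -0.0892 F [0.23 0.39 1.2 ] w 0.315 gf 60.3 t 14.28 j6 [-0.26  1.4 ]
dx 0.2060 dy -0.3020 dz -0.0835 yaw 0.0005
```

send_rows([
  {"dx": 0, "dy": 0, "dz": -0.04, "yaw": 0, "claw": 1},
  {"dx": 0, "dy": 0, "dz": -0.084, "yaw": 0, "claw": 1},
  {"dx": 0, "dy": 0, "dz": -0.084, "yaw": 0, "claw": 1},
  {"dx": 0.07, "dy": -0.1, "dz": -0.084, "yaw": 0, "claw": 1},
  {"dx": 0.14, "dy": -0.2, "dz": -0.084, "yaw": 0, "claw": 1},
  {"dx": 0.206, "dy": -0.302, "dz": -0.084, "yaw": 0, "claw": 1},
  {"dx": 0.206, "dy": -0.302, "dz": -0.084, "yaw": 0, "claw": 1},
  {"dx": 0.206, "dy": -0.302, "dz": -0.084, "yaw": 0, "claw": 1},
  {"dx": 0.206, "dy": -0.302, "dz": -0.084, "yaw": 0, "claw": 1},
  {"dx": 0.206, "dy": -0.302, "dz": -0.084, "yaw": 0, "claw": 1},
  {"dx": 0.206, "dy": -0.302, "dz": -0.084, "yaw": 0, "claw": 1},
])

```text
time: 15.65
tool_pos: [0.5922, 0.0923, 0.2967]
tool_rot: [-0.0, 0.999, -0.045, 0.0]
contact_force: [-0.5, -0.9, -1.7]
gripper_width: 0.313
grasp_force: 60.3
```

Run:
```python
from h import *
W,s=look('j'); go(.5925,.0930,.2415,-.09)
```

```text
bottle px [408.1 141.7] pred (np.float64(407.7), np.float64(143.7)) area 242 box [18 18] -> [ 0.6069 -0.0523  0.136 ]
canister px [396.5 253.2] pred (np.float64(396.3), np.float64(254.7)) area 159 box [16 14] -> [ 0.4759 -0.0501  0.122 ]
jar px [264.9 162.2] pred (np.float64(265.1), np.float64(162.7)) area 235 box [17 23] -> [0.5923 0.0915 0.109 ]
tub px [273.3 265.9] pred (np.float64(274.7), np.float64(271.8)) area 77 box [28  3] -> [0.4585 0.093  0.096 ]
pose [0.5923 0.0925 0.2966] ang -0.09 F [-0.35  0.42 -1.87] w 0.316 gf 60.3 t 15.7 j6 [0.03 1.69]
dx 0.0003 dy -0.0010 dz 0.1102 yaw -0.0000
```

send_rows([
  {"dx": 0.002, "dy": -0.002, "dz": 0.04, "yaw": 0, "claw": 1},
  {"dx": 0.002, "dy": -0.002, "dz": 0.07, "yaw": 0, "claw": 1},
  {"dx": 0.002, "dy": -0.002, "dz": 0.085, "yaw": 0, "claw": 1},
  {"dx": 0.002, "dy": -0.002, "dz": 0.093, "yaw": 0, "claw": 1},
  {"dx": 0.002, "dy": -0.002, "dz": 0.098, "yaw": 0, "claw": 1},
  {"dx": 0.002, "dy": -0.002, "dz": 0.103, "yaw": 0, "claw": 1},
  {"dx": 0.002, "dy": -0.002, "dz": 0.107, "yaw": 0, "claw": 1},
  {"dx": 0.002, "dy": -0.002, "dz": 0.111, "yaw": 0, "claw": 1},
  {"dx": 0.002, "dy": -0.002, "dz": 0.111, "yaw": 0, "claw": 1},
  {"dx": 0.002, "dy": -0.002, "dz": 0.111, "yaw": 0, "claw": 1},
  {"dx": 0.002, "dy": -0.002, "dz": 0.111, "yaw": 0, "claw": 1},
  {"dx": 0.002, "dy": -0.002, "dz": 0.111, "yaw": 0, "claw": 1},
  {"dx": 0.002, "dy": -0.002, "dz": 0.111, "yaw": 0, "claw": 1},
  {"dx": 0.002, "dy": -0.002, "dz": 0.111, "yaw": 0, "claw": 1},
])

```text
time: 17.45
tool_pos: [0.5936, 0.0939, 0.2408]
tool_rot: [-0.0, 0.999, -0.045, 0.0]
contact_force: [-0.1, 0.3, 0.9]
gripper_width: 0.316
grasp_force: 60.7
```

Run:
```python
from h import *
W,s=grab('wrist'); np.save('wjp.npy',W)
S,s=grab('scene'); np.save('sjp.npy',S)
F=[]
for i in range(4): F.append(manip.state()['contact_force']); manip.grab_frame('top')
print(np.mean(F,0)); go(.451,.0945,.283,-.09)
```

```text
[ 0.83743372 -0.21800335  1.22925095]
pose [0.5936 0.0939 0.2407] ang -0.0892 F [ 0.91 -0.28  0.33] w 0.314 gf 60.7 t 17.75 j6 [0.03 1.69]
dx -0.2841 dy 0.0242 dz -0.0846 yaw 0.0005
```

send_rows([
  {"dx": 0, "dy": 0, "dz": -0.04, "yaw": 0, "claw": 1},
  {"dx": 0, "dy": 0, "dz": -0.085, "yaw": 0, "claw": 1},
  {"dx": 0, "dy": 0, "dz": -0.085, "yaw": 0, "claw": 1},
  {"dx": -0.1, "dy": 0.008, "dz": -0.085, "yaw": 0, "claw": 1},
  {"dx": -0.2, "dy": 0.016, "dz": -0.085, "yaw": 0, "claw": 1},
  {"dx": -0.284, "dy": 0.024, "dz": -0.085, "yaw": 0, "claw": 1},
  {"dx": -0.284, "dy": 0.024, "dz": -0.085, "yaw": 0, "claw": 1},
  {"dx": -0.284, "dy": 0.024, "dz": -0.085, "yaw": 0, "claw": 1},
  {"dx": -0.284, "dy": 0.024, "dz": -0.085, "yaw": 0, "claw": 1},
  {"dx": -0.284, "dy": 0.024, "dz": -0.085, "yaw": 0, "claw": 1},
  {"dx": -0.284, "dy": 0.024, "dz": -0.085, "yaw": 0, "claw": 1},
])

```text
time: 19.12
tool_pos: [0.4514, 0.0946, 0.283]
tool_rot: [0.0, 0.999, -0.045, -0.0]
contact_force: [0.0, 0.4, -1.9]
gripper_width: 0.315
grasp_force: 60.4
```

Run:
```python
from h import *
W,s=look('t'); go(.451,.0945,.2285,-.09)
```

```text
canister px [408.1 132.5] pred (np.float64(408.1), np.float64(133.6)) area 243 box [17 18] -> [ 0.4751 -0.05    0.122 ]
jar px [254.2  19.6] pred (np.float64(254.1), np.float64(18.8)) area 224 box [17 20] -> [0.5909 0.0913 0.109 ]
tub px [266.7 162.6] pred (np.float64(266.6), np.float64(163.3)) area 211 box [17 16] -> [0.4508 0.0918 0.096 ]
pose [0.4513 0.0946 0.283 ] ang -0.0893 F [ 0.03 -0.29 -1.55] w 0.314 gf 60.4 t 19.18 j6 [0.04 1.71]
dx -0.0005 dy 0.0002 dz 0.1090 yaw 0.0005
```

send_rows([
  {"dx": 0.001, "dy": 0.0, "dz": 0.04, "yaw": 0, "claw": 1},
  {"dx": 0.001, "dy": 0.0, "dz": 0.07, "yaw": 0, "claw": 1},
  {"dx": 0.001, "dy": 0.0, "dz": 0.085, "yaw": 0, "claw": 1},
  {"dx": 0.001, "dy": 0.0, "dz": 0.093, "yaw": 0, "claw": 1},
  {"dx": 0.001, "dy": 0.0, "dz": 0.098, "yaw": 0, "claw": 1},
  {"dx": 0.001, "dy": 0.0, "dz": 0.103, "yaw": 0, "claw": 1},
  {"dx": 0.001, "dy": 0.0, "dz": 0.107, "yaw": 0, "claw": 1},
  {"dx": 0.001, "dy": 0.0, "dz": 0.11, "yaw": 0, "claw": 1},
  {"dx": 0.001, "dy": 0.0, "dz": 0.11, "yaw": 0, "claw": 1},
  {"dx": 0.001, "dy": 0.0, "dz": 0.11, "yaw": 0, "claw": 1},
  {"dx": 0.001, "dy": 0.0, "dz": 0.11, "yaw": 0, "claw": 1},
  {"dx": 0.001, "dy": 0.0, "dz": 0.11, "yaw": 0, "claw": 1},
  {"dx": 0.001, "dy": 0.0, "dz": 0.11, "yaw": 0, "claw": 1},
  {"dx": 0.001, "dy": 0.0, "dz": 0.11, "yaw": 0, "claw": 1},
])

```text
time: 20.92
tool_pos: [0.4516, 0.0946, 0.2283]
tool_rot: [-0.0, 0.999, -0.045, 0.0]
contact_force: [-0.3, -0.6, 0.1]
gripper_width: 0.317
grasp_force: 60.6
```

Run:
```python
from h import *
W,s=grab('wrist'); np.save('wtp.npy',W)
F=[]
for i in range(4): F.append(manip.state()['contact_force']); manip.grab_frame('top')
print(np.mean(F,0)); go(.4801,-.2957,.31,-.09)
# montage of the four presses: canister, jar, tub (wrist) and jar (scene)
c=lambda f:cv2.resize(np.load(f)[110:230,200:330],(260,240))
u,v=proj('scene',EST['jar'])[0].astype(int)
save(np.vstack([np.hstack([c('wcp.npy'),c('wjp.npy')]),np.hstack([c('wtp.npy'),cv2.resize(np.load('sjp.npy')[v-40:v+40,u-43:u+43],(260,240))])]),'presses.png')
```

```text
[ 0.43226661 -0.13984671  0.92459018]
pose [0.4516 0.0946 0.2282] ang -0.0892 F [-0.54 -0.94  0.85] w 0.319 gf 60.6 t 21.18 j6 [0.04 1.7 ]
dx 0.1264 dy 0.7724 dz -0.1636 yaw 0.0005
```

View pics/presses.png

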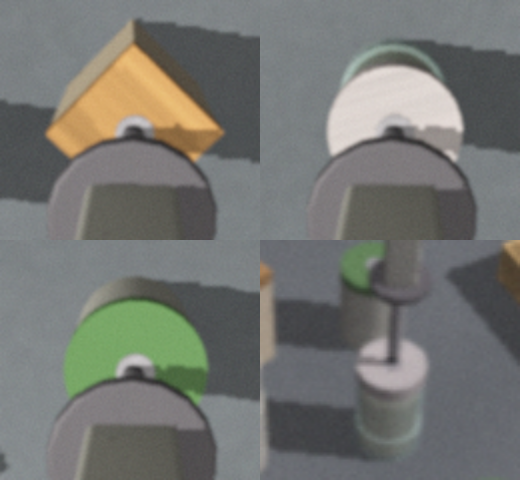

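All the presses are on the dots (canister, jar and tub in the wrist crops, jar also in the scene crop). Now back to the hanger.

send_rows([
  {"dx": 0, "dy": 0, "dz": -0.06, "yaw": 0, "claw": 1},
  {"dx": 0, "dy": 0, "dz": -0.17, "yaw": 0, "claw": 1},
  {"dx": 0, "dy": 0, "dz": -0.17, "yaw": 0, "claw": 1},
  {"dx": 0.02, "dy": 0.11, "dz": -0.17, "yaw": 0, "claw": 1},
  {"dx": 0.04, "dy": 0.22, "dz": -0.17, "yaw": 0, "claw": 1},
  {"dx": 0.06, "dy": 0.33, "dz": -0.17, "yaw": 0, "claw": 1},
  {"dx": 0.08, "dy": 0.44, "dz": -0.17, "yaw": 0, "claw": 1},
  {"dx": 0.1, "dy": 0.55, "dz": -0.17, "yaw": 0, "claw": 1},
  {"dx": 0.12, "dy": 0.66, "dz": -0.17, "yaw": 0, "claw": 1},
  {"dx": 0.126, "dy": 0.74, "dz": -0.17, "yaw": 0, "claw": 1},
  {"dx": 0.126, "dy": 0.772, "dz": -0.17, "yaw": 0, "claw": 1},
  {"dx": 0.126, "dy": 0.772, "dz": -0.17, "yaw": 0, "claw": 1},
  {"dx": 0.126, "dy": 0.772, "dz": -0.17, "yaw": 0, "claw": 1},
  {"dx": 0.126, "dy": 0.772, "dz": -0.17, "yaw": 0, "claw": 1},
  {"dx": 0.126, "dy": 0.772, "dz": -0.17, "yaw": 0, "claw": 1},
])

```text
time: 23.05
tool_pos: [0.4801, -0.2947, 0.3135]
tool_rot: [0.0, 0.999, -0.044, 0.0]
contact_force: [0.1, -0.1, -1.5]
gripper_width: 0.313
grasp_force: 60.5
```

Run:
```python
from h import *
W,s=grab('wrist'); np.save('wh.npy',W); go(.4801,-.2957,.17,-.09)
```

```text
pose [ 0.4801 -0.2948  0.3135] ang -0.0882 F [ 0.04  0.63 -1.65] w 0.313 gf 60.5 t 23.1 j6 [-0.68  0.98]
dx 0.0001 dy 0.0017 dz 0.2869 yaw 0.0012
```

send_rows([
  {"dx": 0, "dy": 0.002, "dz": 0.08, "yaw": 0.001, "claw": 1},
  {"dx": 0, "dy": 0.002, "dz": 0.14, "yaw": 0.001, "claw": 1},
  {"dx": 0, "dy": 0.002, "dz": 0.2, "yaw": 0.001, "claw": 1},
  {"dx": 0, "dy": 0.002, "dz": 0.25, "yaw": 0.001, "claw": 1},
  {"dx": 0, "dy": 0.002, "dz": 0.275, "yaw": 0.001, "claw": 1},
  {"dx": 0, "dy": 0.002, "dz": 0.285, "yaw": 0.001, "claw": 1},
  {"dx": 0, "dy": 0.002, "dz": 0.29, "yaw": 0.001, "claw": 1},
  {"dx": 0, "dy": 0.002, "dz": 0.292, "yaw": 0.001, "claw": 1},
  {"dx": 0, "dy": 0.002, "dz": 0.292, "yaw": 0.001, "claw": 1},
  {"dx": 0, "dy": 0.002, "dz": 0.292, "yaw": 0.001, "claw": 1},
])

```text
time: 24.35
tool_pos: [0.48, -0.2967, 0.1677]
tool_rot: [0.0, 0.999, -0.045, 0.0]
contact_force: [0.1, -0.7, -1.6]
gripper_width: 0.314
grasp_force: 60.4
```

send_rows([
  {"dx": 0, "dy": -0.001, "dz": 0.001, "yaw": 0, "claw": 1},
  {"dx": 0, "dy": -0.001, "dz": 0.001, "yaw": 0, "claw": 1},
  {"dx": 0, "dy": -0.001, "dz": 0.001, "yaw": 0, "claw": -0.3},
  {"dx": 0, "dy": -0.001, "dz": 0.001, "yaw": 0, "claw": -1},
  {"dx": 0, "dy": -0.001, "dz": 0.001, "yaw": 0, "claw": -1},
  {"dx": 0, "dy": -0.001, "dz": 0.001, "yaw": 0, "claw": -1},
  {"dx": 0, "dy": -0.001, "dz": 0.001, "yaw": 0, "claw": -1},
  {"dx": 0, "dy": -0.001, "dz": 0.001, "yaw": 0, "claw": -1},
  {"dx": 0, "dy": -0.001, "dz": -0.03, "yaw": 0, "claw": -1},
  {"dx": 0, "dy": -0.001, "dz": -0.12, "yaw": 0, "claw": -1},
  {"dx": 0, "dy": -0.001, "dz": -0.24, "yaw": 0, "claw": -1},
  {"dx": 0, "dy": -0.001, "dz": -0.34, "yaw": 0, "claw": -1},
  {"dx": 0, "dy": -0.001, "dz": -0.34, "yaw": 0, "claw": -1},
])

```text
time: 25.98
tool_pos: [0.4816, -0.2974, 0.3453]
tool_rot: [0.004, 0.999, -0.045, 0.005]
contact_force: [1.3, -0.0, -0.0]
gripper_width: 0.997
grasp_force: 0.0
```

Run:
```python
from h import *
W,s=look('r'); S,_=grab('scene'); np.save('sr.npy',S); 
S0=np.load('scene0.npy'); a=S0[125:200,130:180].astype(int); print(np.abs(a-S[125:200,130:180]).mean())
print(np.abs(np.load('w2.npy').astype(int)-W).mean())
# shift of thermometer against the start in scene view
sh=cv2.phaseCorrelate(*[cv2.cvtColor(i[125:175,130:165],cv2.COLOR_RGB2GRAY).astype(np.float32) for i in (S0,S)]); print(sh)
go(.45,.092,.25,0)
c=lambda i:cv2.resize(i[120:200,120:190],(280,320))
save(np.hstack([c(S0),c(S)]),'rehang.png')
```

```text
bottle no dot; centre colour [213 211 212]
canister px [ 65.6 182.1] pred (np.float64(64.7), np.float64(182.8)) area 134 box [13 13] -> [ 0.4748 -0.0515  0.122 ]
2.458311111111111
14.085294935438368
((-0.12144110251685092, -0.012272602988005588), 0.915717642572191)
pose [ 0.4801 -0.2962  0.3387] ang -0.0907 F [ 0.15  0.2  -0.91] w 1.004 gf 0.0 t 26.07 j6 [-0.68  0.98]
dx -0.1305 dy -0.7680 dz 0.1761 yaw -0.0604
```

View pics/rehang.png

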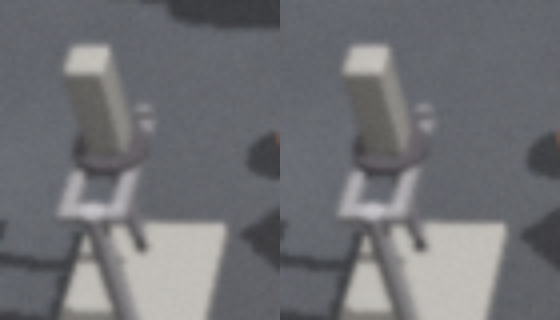

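The thermometer hangs exactly as at the start: shift under 0.2 px, upright, collar on both tines. The bottle dot was not at its predicted place, so the bottle may have been knocked. I'll look from above between the caddy and the containers.

send_rows([
  {"dx": 0, "dy": 0, "dz": -0.06, "yaw": 0, "claw": -1},
  {"dx": -0.105, "dy": -0.947, "dz": -0.122, "yaw": -0.333, "claw": -1},
  {"dx": -0.105, "dy": -0.947, "dz": -0.122, "yaw": -0.333, "claw": -1},
  {"dx": -0.105, "dy": -0.947, "dz": -0.122, "yaw": -0.333, "claw": -1},
  {"dx": -0.105, "dy": -0.947, "dz": -0.122, "yaw": -0.333, "claw": -1},
  {"dx": -0.105, "dy": -0.947, "dz": -0.122, "yaw": -0.333, "claw": -1},
  {"dx": -0.105, "dy": -0.947, "dz": -0.122, "yaw": -0.333, "claw": -1},
  {"dx": -0.105, "dy": -0.947, "dz": -0.122, "yaw": -0.333, "claw": -1},
  {"dx": -0.105, "dy": -0.947, "dz": -0.122, "yaw": -0.333, "claw": -1},
  {"dx": -0.105, "dy": -0.947, "dz": -0.122, "yaw": -0.333, "claw": -1},
  {"dx": -0.105, "dy": -0.947, "dz": -0.122, "yaw": -0.333, "claw": -1},
  {"dx": -0.105, "dy": -0.947, "dz": -0.122, "yaw": -0.333, "claw": -1},
  {"dx": -0.105, "dy": -0.947, "dz": -0.122, "yaw": -0.333, "claw": -1},
  {"dx": -0.105, "dy": -0.947, "dz": -0.122, "yaw": -0.333, "claw": -1},
])

```text
time: 27.82
tool_pos: [0.4706, 0.1796, 0.3982]
tool_rot: [0.0, 0.979, 0.202, 0.0]
contact_force: [0.1, 0.3, 0.1]
gripper_width: 1.002
grasp_force: 0.0
```

Run:
```python
from h import *
import pickle
W,s=look('v'); pickle.dump(s,open('wv.pkl','wb')); save(W,'wv.png'); go(.45,.092,.25,.41); check('v')
```

```text
bottle px [468.2 126.7] pred (np.float64(467.8), np.float64(127.5)) area 177 box [15 15] -> [ 0.6061 -0.052   0.136 ]
canister px [412.9 209. ] pred (np.float64(412.8), np.float64(209.7)) area 98 box [11 11] -> [ 0.475  -0.0496  0.122 ]
jar px [362.8  86.3] pred (np.float64(362.7), np.float64(88.6)) area 268 box [28 19] -> [0.5944 0.0927 0.109 ]
tub px [314.2 180.8] pred (np.float64(314.1), np.float64(181.3)) area 100 box [12 11] -> [0.4508 0.0922 0.096 ]
pose [0.4706 0.1798 0.3983] ang 0.4078 F [ 0.19 -1.36  0.63] w 0.999 gf 0.0 t 27.88 j6 [0.22 1.38]
dx -0.1075 dy 0.1449 dz 0.2965 yaw -0.0014
top bottle 17.5; top canister 14.5; top jar 18.1; top tub 13.0; 
scene bottle 2.2; scene canister 2.1; scene jar 2.1; scene tub 2.3;
```

View pics/wv.png

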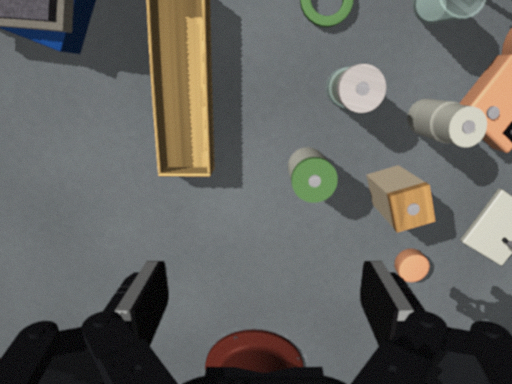

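All four containers are at their estimates within 2 mm, so none has been knocked. The near end of the caddy shows at (158–211, 176), nearly parallel to the tool. I'll shift over the caddy to measure it properly.

send_rows([
  {"dx": 0.08, "dy": -0.1, "dz": 0, "yaw": 0, "claw": -1},
  {"dx": 0.158, "dy": -0.215, "dz": 0, "yaw": 0, "claw": -1},
  {"dx": 0.158, "dy": -0.215, "dz": 0, "yaw": 0, "claw": -1},
  {"dx": 0.158, "dy": -0.215, "dz": 0, "yaw": 0, "claw": -1},
  {"dx": 0.158, "dy": -0.215, "dz": 0, "yaw": 0, "claw": -1},
  {"dx": 0.158, "dy": -0.215, "dz": 0, "yaw": 0, "claw": -1},
])

```text
time: 28.72
tool_pos: [0.5003, 0.3092, 0.3989]
tool_rot: [-0.0, 0.979, 0.202, 0.001]
contact_force: [0.3, 0.2, 0.9]
gripper_width: 1.002
grasp_force: 0.0
```

Run:
```python
from h import *
import pickle
W,s=grab('wrist'); np.save('wk.npy',W); pickle.dump(s,open('wk.pkl','wb')); 
hsv=cv2.cvtColor(W,cv2.COLOR_RGB2HSV)
m=cv2.inRange(hsv,(10,70,40),(30,255,255)); m=cv2.morphologyEx(m,cv2.MORPH_OPEN,np.ones((3,3)))
n,l,st,ce=cv2.connectedComponentsWithStats(m); i=1+np.argmax(st[1:,4]); print(st[i])
c=max(cv2.findContours((l==i).astype(np.uint8),cv2.RETR_EXTERNAL,cv2.CHAIN_APPROX_NONE)[0],key=cv2.contourArea)
r=cv2.minAreaRect(c); print(r); q=cv2.approxPolyDP(cv2.convexHull(c),4,True)[:,0]; print(q.tolist())
P=onz('wrist',q,.05,s); print(P[:,:2].round(4))
for a in range(len(P)):
    d=P[a]-P[a-1]; print(round(np.hypot(*d[:2]),4),round(np.arctan2(d[1],d[0]),3))
# bright rim profile across and along the middle
g=cv2.cvtColor(W,cv2.COLOR_RGB2GRAY)
cx,cy=map(int,r[0]); print('row',cy,[(x,g[cy,x]) for x in range(cx-45,cx+46,2)])
go(.45,.092,.25,.41)
```

```text
[  222    43    60   180 10021]
((251.5, 132.5), (179.0, 59.0), 90.0)
[[279, 43], [277, 222], [227, 221], [223, 43]]
[[0.6355 0.3443]
 [0.3839 0.2356]
 [0.3529 0.3117]
 [0.6041 0.4176]]
0.0797 -1.167
0.2741 -2.734
0.0822 1.957
0.2727 0.399
row 132 [(206, np.uint8(115)), (208, np.uint8(116)), (210, np.uint8(117)), (212, np.uint8(114)), (214, np.uint8(116)), (216, np.uint8(116)), (218, np.uint8(117)), (220, np.uint8(110)), (222, np.uint8(109)), (224, np.uint8(149)), (226, np.uint8(165)), (228, np.uint8(78)), (230, np.uint8(90)), (232, np.uint8(130)), (234, np.uint8(131)), (236, np.uint8(133)), (238, np.uint8(128)), (240, np.uint8(125)), (242, np.uint8(131)), (244, np.uint8(125)), (246, np.uint8(118)), (248, np.uint8(115)), (250, np.uint8(123)), (252, np.uint8(125)), (254, np.uint8(122)), (256, np.uint8(159)), (258, np.uint8(183)), (260, np.uint8(182)), (262, np.uint8(187)), (264, np.uint8(183)), (266, np.uint8(186)), (268, np.uint8(195)), (270, np.uint8(205)), (272, np.uint8(204)), (274, np.uint8(197)), (276, np.uint8(163)), (278, np.uint8(169)), (280, np.uint8(81)), (282, np.uint8(71)), (284, np.uint8(72)), (286, np.uint8(71)), (288, np.uint8(71)), (290, np.uint8(74)), (292, np.uint8(75)), (294, np.uint8(70)), (296, np.uint8(71))]
pose [0.5003 0.3093 0.3988] ang 0.4074 F [-0.26 -1.24  0.04] w 1.0 gf 0.0 t 28.77 j6 [0.43 1.59]
dx -0.2648 dy 0.3592 dz 0.2974 yaw -0.0018
```

The caddy measures 274 × 81 mm against 276 × 84 given. Its centre is (0.494, 0.327) and its angle 0.403 rad. I'll pack in ascending height: tub, jar, canister, bottle, starting with the tub.

send_rows([
  {"dx": -0.06, "dy": 0.09, "dz": 0.06, "yaw": 0.003, "claw": -1},
  {"dx": -0.12, "dy": 0.18, "dz": 0.12, "yaw": 0.003, "claw": -1},
  {"dx": -0.2, "dy": 0.27, "dz": 0.2, "yaw": 0.003, "claw": -1},
  {"dx": -0.263, "dy": 0.36, "dz": 0.28, "yaw": 0.003, "claw": -1},
  {"dx": -0.263, "dy": 0.36, "dz": 0.34, "yaw": 0.003, "claw": -1},
  {"dx": -0.263, "dy": 0.36, "dz": 0.4, "yaw": 0.003, "claw": -1},
  {"dx": -0.263, "dy": 0.36, "dz": 0.4, "yaw": 0.003, "claw": -1},
  {"dx": -0.263, "dy": 0.36, "dz": 0.4, "yaw": 0.003, "claw": -1},
  {"dx": -0.263, "dy": 0.36, "dz": 0.4, "yaw": 0.003, "claw": -1},
])

```text
time: 29.9
tool_pos: [0.4522, 0.0931, 0.2004]
tool_rot: [0.0, 0.98, 0.201, 0.002]
contact_force: [0.5, 0.2, -0.0]
gripper_width: 0.999
grasp_force: 0.0
```

Run:
```python
from h import *
W,s=look('t2'); go(.4508,.0922,.05,.403)
```

```text
canister px [433.9 234.8] pred (np.float64(433.8), np.float64(236.0)) area 312 box [21 19] -> [ 0.475  -0.0495  0.122 ]
jar no dot; centre colour [192 190 190]
tub no dot; centre colour [122 126 127]
pose [0.4521 0.0931 0.2002] ang 0.4047 F [ 0.31 -0.18  0.2 ] w 1.0 gf 0.0 t 29.95 j6 [0.04 1.21]
dx -0.0040 dy 0.0003 dz 0.3003 yaw 0.0011
```

The expected tub place now shows bare table, so the tub may have just been knocked. I'll look for the green lid.

```bash
cat >> h.py <<'E'
def lid(W,s,lo,hi,z,n='wrist'):
    m=cv2.inRange(cv2.cvtColor(W,cv2.COLOR_RGB2HSV),lo,hi)
    for c in cv2.findContours(m,cv2.RETR_EXTERNAL,cv2.CHAIN_APPROX_NONE)[0]:
        if cv2.contourArea(c)<250: continue
        (u,v),r=cv2.minEnclosingCircle(c); r2=cv2.minAreaRect(c)
        print(n,'px',(round(u,1),round(v,1)),'r',round(r,1),'rect',np.round(r2[0],1),np.round(r2[1],1),r2[2],'->',onz(n,[(u,v),r2[0]],z,s)[:,:2].round(4).tolist())
E
python3 - <<'E'
from h import *
W,s=grab('wrist'); S,_=grab('scene'); T,_=grab('top')
for n,I in [('wrist',W),('scene',S),('top',T)]: lid(I,s,(45,80,40),(75,255,255),.096,n)
print(proj('wrist',EST['tub'],s))
look('t3')
check('t3')
E
```

```text
wrist px (241.1, 147.8) r 40.3 rect [240.5 147.5] [79. 79.] 90.0 -> [[0.4735, 0.1225], [0.4735, 0.123]]
scene px (484.2, 16.8) r 23.0 rect [485.1  17.4] [15.8 45.7] 35.537681579589844 -> [[-0.4464, 1.1805], [-0.4393, 1.1817]]
[[264.13412632 187.3480446 ]]
canister px [435.3 234.7] pred (np.float64(435.0), np.float64(235.9)) area 308 box [20 19] -> [ 0.475  -0.0497  0.122 ]
jar no dot; centre colour [191 187 190]
tub no dot; centre colour [126 130 133]
top bottle 14.4; top canister 12.4; top jar 14.9; top tub 56.2; 
scene bottle 4.4; scene canister 4.0; scene jar 9.5; scene tub 16.5;
```

The tub was indeed knocked and is still upright, with a round lid 79 px across, now at about (0.4735, 0.123). I'll re-centre over it and measure again.

send_rows([
  {"dx": 0.063, "dy": -0.038, "dz": 0, "yaw": 0, "claw": -1},
  {"dx": 0.063, "dy": -0.038, "dz": 0, "yaw": 0, "claw": -1},
  {"dx": 0.063, "dy": -0.038, "dz": 0, "yaw": 0, "claw": -1},
  {"dx": 0.063, "dy": -0.038, "dz": 0, "yaw": 0, "claw": -1},
])

```text
time: 30.75
tool_pos: [0.4723, 0.1223, 0.1981]
tool_rot: [0.0, 0.98, 0.201, -0.0]
contact_force: [-0.0, 0.5, -0.1]
gripper_width: 1.002
grasp_force: 0.0
```

Run:
```python
from h import *
EST['tub']=[.4735,.1228,.096]
W,s=look('t4'); lid(W,s,(45,80,40),(75,255,255),.096); go(.4735,.1228,.05,.403)
```

```text
canister px [450.4 266.8] pred (np.float64(450.2), np.float64(268.3)) area 263 box [20 17] -> [ 0.4752 -0.0493  0.122 ]
jar no dot; centre colour [189 183 187]
tub px [263.8 184.9] pred (np.float64(264.0), np.float64(183.4)) area 328 box [22 21] -> [0.4722 0.1225 0.096 ]
wrist px (264.0, 182.6) r 39.1 rect [263.8 182. ] [76.1 77.7] 78.69007110595703 -> [[0.4741, 0.1231], [0.4745, 0.1234]]
pose [0.4723 0.1223 0.1982] ang 0.4038 F [ 0.81 -0.15  0.85] w 1.0 gf 0.0 t 30.8 j6 [0.1  1.27]
dx 0.0026 dy 0.0000 dz 0.2964 yaw 0.0005
```

send_rows([
  {"dx": 0.001, "dy": 0, "dz": 0.1, "yaw": 0, "claw": -1},
  {"dx": 0.001, "dy": 0, "dz": 0.2, "yaw": 0, "claw": -1},
  {"dx": 0.001, "dy": 0, "dz": 0.27, "yaw": 0, "claw": -1},
  {"dx": 0.001, "dy": 0, "dz": 0.296, "yaw": 0, "claw": -1},
  {"dx": 0.001, "dy": 0, "dz": 0.296, "yaw": 0, "claw": -1},
  {"dx": 0.001, "dy": 0, "dz": 0.296, "yaw": 0, "claw": -1},
  {"dx": 0.001, "dy": 0, "dz": 0.296, "yaw": 0, "claw": 1},
  {"dx": 0.001, "dy": 0, "dz": 0.296, "yaw": 0, "claw": 1},
  {"dx": 0.001, "dy": 0, "dz": 0.296, "yaw": 0, "claw": 1},
  {"dx": 0.001, "dy": 0, "dz": 0.296, "yaw": 0, "claw": 1},
  {"dx": 0.001, "dy": 0, "dz": 0.296, "yaw": 0, "claw": 1},
])

```text
time: 32.17
tool_pos: [0.475, 0.1233, 0.0528]
tool_rot: [0.0, 0.98, 0.201, 0.002]
contact_force: [-0.1, -0.5, 5.6]
gripper_width: 0.735
grasp_force: 65.4
```

send_rows([
  {"dx": 0, "dy": 0, "dz": -0.06, "yaw": 0, "claw": 1},
  {"dx": 0, "dy": 0, "dz": -0.15, "yaw": 0, "claw": 1},
  {"dx": 0, "dy": 0, "dz": -0.18, "yaw": 0, "claw": 1},
  {"dx": 0, "dy": 0, "dz": -0.18, "yaw": 0, "claw": 1},
  {"dx": 0, "dy": 0, "dz": -0.18, "yaw": 0, "claw": 1},
])

```text
time: 32.8
tool_pos: [0.4717, 0.1228, 0.138]
tool_rot: [-0.0, 0.98, 0.201, -0.002]
contact_force: [-0.5, 0.6, -2.7]
gripper_width: 0.733
grasp_force: 66.3
```

Run:
```python
from h import *
EST['tub']=[.4735,.1228,.096+.09]
W,s=look('t5'); lid(W,s,(45,80,40),(75,255,255),.186); go(.4057,.2892,.14,.403)
```

```text
canister px [498.8 301.7] pred (np.float64(492.1), np.float64(310.8)) area 45 box [11  8] -> [ 0.4821 -0.05    0.122 ]
jar no dot; centre colour [191 189 189]
tub no dot; centre colour [198 193 197]
wrist px (264.0, 273.6) r 74.4 rect [264.5 272. ] [136. 145.] 90.0 -> [[0.4775, 0.1253], [0.4783, 0.1254]]
pose [0.4716 0.1228 0.1378] ang 0.4042 F [-0.23 -0.27 -2.2 ] w 0.736 gf 66.3 t 32.85 j6 [0.1  1.27]
dx 0.0098 dy -0.3578 dz -0.0040 yaw 0.0008
```

Run:
```python
from h import *
W,s=grab('wrist'); p=s['tool_pos']+[0,0,.046]; u,v=proj('wrist',p,s)[0]; x,y=int(u)-30,int(v)-35
c=W[y:y+70,x:x+60].astype(int); m=((c.max(2)-c.min(2))<25)&(c.min(2)>130)
n,l,st,ce=cv2.connectedComponentsWithStats(m.astype(np.uint8)); print(st[1:],ce[1:]+[x,y])
i=1+np.argmax(st[1:,4]); q=ce[i]+[x,y]; X=onz('wrist',q,p[2],s)[0]; d=(X-s['tool_pos'])[:2]; a=.404
print('pred',u,v,'along x',d@[np.cos(a),np.sin(a)],'y',d@[np.sin(a),-np.cos(a)])
```

```text
[[  10   17   41   35 1127]] [[263.8988465  282.66015972]]
pred 264.0237632703568 284.06223258991474 along x 0.0006990060749589539 y -5.370362763980635e-05
```

send_rows([
  {"dx": 0.008, "dy": -0.09, "dz": 0, "yaw": 0, "claw": 1},
  {"dx": 0.008, "dy": -0.18, "dz": 0, "yaw": 0, "claw": 1},
  {"dx": 0.008, "dy": -0.27, "dz": 0, "yaw": 0, "claw": 1},
  {"dx": 0.008, "dy": -0.358, "dz": 0, "yaw": 0, "claw": 1},
  {"dx": 0.008, "dy": -0.358, "dz": 0, "yaw": 0, "claw": 1},
  {"dx": 0.008, "dy": -0.358, "dz": 0, "yaw": 0, "claw": 1},
  {"dx": 0.008, "dy": -0.358, "dz": 0, "yaw": 0, "claw": 1},
  {"dx": 0.008, "dy": -0.358, "dz": 0.05, "yaw": 0, "claw": 1},
  {"dx": 0.008, "dy": -0.358, "dz": 0.05, "yaw": 0, "claw": 1},
  {"dx": 0.008, "dy": -0.358, "dz": 0.05, "yaw": 0, "claw": 1},
])

```text
time: 34.15
tool_pos: [0.4068, 0.2887, 0.1157]
tool_rot: [-0.0, 0.98, 0.2, 0.0]
contact_force: [0.6, 0.0, -0.9]
gripper_width: 0.732
grasp_force: 66.8
```

Run:
```python
from h import *
go(.4057,.2892,.058,.403)
```

```text
pose [0.4068 0.2887 0.1157] ang 0.4033 F [ 0.58  0.01 -0.94] w 0.732 gf 66.8 t 34.15 j6 [0.47 1.64]
dx -0.0018 dy -0.0017 dz 0.1155 yaw 0.0002
```

send_rows([
  {"dx": -0.002, "dy": -0.001, "dz": 0.04, "yaw": 0, "claw": 1},
  {"dx": -0.002, "dy": -0.001, "dz": 0.08, "yaw": 0, "claw": 1},
  {"dx": -0.002, "dy": -0.001, "dz": 0.1, "yaw": 0, "claw": 1},
  {"dx": -0.002, "dy": -0.001, "dz": 0.106, "yaw": 0, "claw": 1},
  {"dx": -0.002, "dy": -0.001, "dz": 0.11, "yaw": 0, "claw": 1},
  {"dx": -0.002, "dy": -0.001, "dz": 0.112, "yaw": 0, "claw": 1},
  {"dx": -0.002, "dy": -0.001, "dz": 0.112, "yaw": 0, "claw": 1},
  {"dx": -0.002, "dy": -0.001, "dz": 0.112, "yaw": 0, "claw": 1},
])

```text
time: 35.15
tool_pos: [0.4054, 0.2893, 0.0595]
tool_rot: [-0.0, 0.98, 0.201, 0.0]
contact_force: [0.9, 0.1, -1.5]
gripper_width: 0.732
grasp_force: 66.8
```

send_rows([
  {"dx": 0, "dy": 0, "dz": 0.002, "yaw": 0, "claw": 1},
  {"dx": 0, "dy": 0, "dz": 0.004, "yaw": 0, "claw": 1},
  {"dx": 0, "dy": 0, "dz": 0.005, "yaw": 0, "claw": 1},
  {"dx": 0, "dy": 0, "dz": 0.005, "yaw": 0, "claw": 1},
  {"dx": 0, "dy": 0, "dz": 0.005, "yaw": 0, "claw": 1},
])

```text
time: 35.78
tool_pos: [0.4058, 0.2895, 0.058]
tool_rot: [-0.0, 0.98, 0.201, 0.001]
contact_force: [-2.1, -1.4, 5.4]
gripper_width: 0.734
grasp_force: 67.6
```

send_rows([
  {"dx": 0, "dy": 0, "dz": 0, "yaw": 0, "claw": -1},
  {"dx": 0, "dy": 0, "dz": 0, "yaw": 0, "claw": -1},
  {"dx": 0, "dy": 0, "dz": 0, "yaw": 0, "claw": -1},
  {"dx": 0, "dy": 0, "dz": 0, "yaw": 0, "claw": -1},
  {"dx": 0, "dy": 0, "dz": -0.05, "yaw": 0, "claw": -1},
  {"dx": 0, "dy": 0, "dz": -0.15, "yaw": 0, "claw": -1},
  {"dx": 0, "dy": 0, "dz": -0.27, "yaw": 0, "claw": -1},
  {"dx": 0, "dy": 0, "dz": -0.3, "yaw": 0, "claw": -1},
  {"dx": 0, "dy": 0, "dz": -0.3, "yaw": 0, "claw": -1},
  {"dx": 0, "dy": 0, "dz": -0.3, "yaw": 0, "claw": -1},
])

```text
time: 37.02
tool_pos: [0.4041, 0.2886, 0.2042]
tool_rot: [0.001, 0.98, 0.201, -0.002]
contact_force: [-1.0, 0.4, -0.4]
gripper_width: 1.003
grasp_force: 0.0
```

Run:
```python
from h import *
EST['tub']=[.4057,.2892,.101]
W,s=look('t6'); lid(W,s,(45,80,40),(75,255,255),.101); go(.592,.0918,.21,.403); print(proj('wrist',EST['jar'],s))
```

```text
tub px [263.6 184.5] pred (np.float64(264.1), np.float64(182.1)) area 317 box [20 20] -> [0.4036 0.2888 0.101 ]
wrist px (263.6, 182.3) r 39.1 rect [264.  181.5] [75. 76.] 90.0 -> [[0.4054, 0.2896], [0.4062, 0.2895]]
pose [0.404  0.2885 0.2039] ang 0.4043 F [ 0.1  -0.18 -0.55] w 1.001 gf 0.0 t 37.08 j6 [0.47 1.64]
dx 0.1909 dy 0.5097 dz -0.0129 yaw 0.0008
[[572.77628395  78.27824123]]
```

send_rows([
  {"dx": 0.04, "dy": 0.11, "dz": -0.013, "yaw": 0, "claw": -1},
  {"dx": 0.08, "dy": 0.22, "dz": -0.013, "yaw": 0, "claw": -1},
  {"dx": 0.12, "dy": 0.33, "dz": -0.013, "yaw": 0, "claw": -1},
  {"dx": 0.16, "dy": 0.44, "dz": -0.013, "yaw": 0, "claw": -1},
  {"dx": 0.191, "dy": 0.51, "dz": -0.013, "yaw": 0, "claw": -1},
  {"dx": 0.191, "dy": 0.51, "dz": -0.013, "yaw": 0, "claw": -1},
  {"dx": 0.191, "dy": 0.51, "dz": -0.013, "yaw": 0, "claw": -1},
  {"dx": 0.191, "dy": 0.51, "dz": -0.013, "yaw": 0, "claw": -1},
  {"dx": 0.191, "dy": 0.51, "dz": -0.013, "yaw": 0, "claw": -1},
  {"dx": 0.191, "dy": 0.51, "dz": -0.013, "yaw": 0, "claw": -1},
])

```text
time: 38.33
tool_pos: [0.593, 0.0929, 0.2134]
tool_rot: [0.0, 0.98, 0.201, 0.0]
contact_force: [0.0, -0.1, -0.0]
gripper_width: 0.997
grasp_force: 0.0
```

Run:
```python
from h import *
W,s=look('j2'); lid(W,s,(0,0,150),(180,60,255),.109); go(.592,.0918,.05,.403); u,v=proj('wrist',EST['jar'],s)[0].astype(int); print(u,v); print(W[v-30:v+31:5,u])
```

```text
bottle px [430.9 245. ] pred (np.float64(430.0), np.float64(247.1)) area 366 box [22 21] -> [ 0.6069 -0.0517  0.136 ]
canister px [350.2 348.5] pred (np.float64(349.7), np.float64(350.0)) area 181 box [17 14] -> [ 0.4758 -0.0496  0.122 ]
jar px [265.3 184.3] pred (np.float64(265.0), np.float64(186.3)) area 405 box [22 24] -> [0.5934 0.0918 0.109 ]
tub no dot; centre colour [116 124 124]
wrist px (329.8, 290.2) r 35.6 rect [331.8 289.3] [54.2 52.4] 75.3236083984375 -> [[0.5217, -0.0056], [0.5233, -0.0069]]
wrist px (408.0, 220.0) r 59.5 rect [404.8 224.3] [118.7  64.9] 37.64762496948242 -> [[0.6132, -0.0375], [0.6085, -0.0369]]
wrist px (265.5, 177.6) r 41.8 rect [262.3 180.6] [81.1 72.2] 48.99091720581055 -> [[0.5988, 0.094], [0.5954, 0.0955]]
wrist px (415.5, 24.0) r 53.7 rect [418.9  39.5] [ 62.4 106. ] 79.28687286376953 -> [[0.7556, 0.0373], [0.7468, 0.0294]]
pose [0.5931 0.0927 0.2135] ang 0.405 F [ 0.28 -0.82  0.69] w 1.001 gf 0.0 t 38.38 j6 [0.03 1.2 ]
dx -0.0029 dy 0.0008 dz 0.3269 yaw 0.0013
265 186
[[203 195 190]
 [204 195 192]
 [209 201 194]
 [206 200 194]
 [169 163 168]
 [186 186 186]
 [184 179 181]
 [179 174 176]
 [204 198 194]
 [210 204 198]
 [215 206 202]
 [213 205 200]
 [214 204 201]]
```

send_rows([
  {"dx": -0.001, "dy": 0.002, "dz": 0.1, "yaw": 0, "claw": -1},
  {"dx": -0.001, "dy": 0.002, "dz": 0.2, "yaw": 0, "claw": -1},
  {"dx": -0.001, "dy": 0.002, "dz": 0.29, "yaw": 0, "claw": -1},
  {"dx": -0.001, "dy": 0.002, "dz": 0.327, "yaw": 0, "claw": -1},
  {"dx": -0.001, "dy": 0.002, "dz": 0.327, "yaw": 0, "claw": -1},
  {"dx": -0.001, "dy": 0.002, "dz": 0.327, "yaw": 0, "claw": -1},
  {"dx": -0.001, "dy": 0.002, "dz": 0.327, "yaw": 0, "claw": 1},
  {"dx": -0.001, "dy": 0.002, "dz": 0.327, "yaw": 0, "claw": 1},
  {"dx": -0.001, "dy": 0.002, "dz": 0.327, "yaw": 0, "claw": 1},
  {"dx": -0.001, "dy": 0.002, "dz": 0.327, "yaw": 0, "claw": 1},
  {"dx": -0.001, "dy": 0.002, "dz": 0.327, "yaw": 0, "claw": 1},
])

```text
time: 39.75
tool_pos: [0.595, 0.0916, 0.0523]
tool_rot: [0.0, 0.98, 0.201, 0.002]
contact_force: [-1.5, 1.5, 6.2]
gripper_width: 0.705
grasp_force: 65.4
```

send_rows([
  {"dx": 0, "dy": 0, "dz": -0.06, "yaw": 0, "claw": 1},
  {"dx": 0, "dy": 0, "dz": -0.15, "yaw": 0, "claw": 1},
  {"dx": 0, "dy": 0, "dz": -0.26, "yaw": 0, "claw": 1},
  {"dx": 0, "dy": 0, "dz": -0.3, "yaw": 0, "claw": 1},
  {"dx": 0, "dy": 0, "dz": -0.3, "yaw": 0, "claw": 1},
  {"dx": 0, "dy": 0, "dz": -0.3, "yaw": 0, "claw": 1},
  {"dx": 0, "dy": 0, "dz": -0.3, "yaw": 0, "claw": 1},
])

```text
time: 40.62
tool_pos: [0.5917, 0.0911, 0.1965]
tool_rot: [-0.0, 0.98, 0.201, -0.003]
contact_force: [-0.4, 0.1, -1.3]
gripper_width: 0.705
grasp_force: 65.3
```

```bash
cat >> h.py <<'E'
def held(h,lo=140,hi=195):
    """dot of a held object whose top stands h above the TCP: offset along tool x, y"""
    W,s=grab('wrist'); np.save('held.npy',W); T=tool(s); p=s['tool_pos']+[0,0,h]; u,v=proj('wrist',p,s)[0]; x,y=int(u)-34,int(v)-34
    c=W[y:y+68,x:x+68].astype(int); m=((c.max(2)-c.min(2))<25)&(c.min(2)>lo)&(c.max(2)<hi)
    m=cv2.morphologyEx(m.astype(np.uint8),cv2.MORPH_OPEN,np.ones((5,5)))
    n,l,st,ce=cv2.connectedComponentsWithStats(m)
    for i in range(1,n):
        if st[i,4]<150: continue
        q=ce[i]+[x,y]; d=T[:3,:3].T@(onz('wrist',q,p[2],s)[0]-s['tool_pos']); print('pred',round(u),round(v),'dot',q.round(1),st[i].tolist(),'offs',d[:2].round(4))
E
python3 - <<'E'
from h import *
held(.056); held(.056,140,225); go(.4682,.3158,.2,.403)
E
```

```text
pred 264 298 dot [264.5 298.9] [13, 19, 45, 35, 1174] offs [-0.0007  0.0001]
pred 264 298 dot [265.4 288.3] [0, 0, 68, 61, 3365] offs [0.0043 0.0005]
pose [0.5923 0.0911 0.1975] ang 0.4043 F [-0.35  0.79 -1.55] w 0.701 gf 65.3 t 40.73 j6 [0.03 1.2 ]
dx -0.0514 dy -0.5107 dz -0.0041 yaw 0.0009
```

send_rows([
  {"dx": -0.01, "dy": -0.1, "dz": 0, "yaw": 0, "claw": 1},
  {"dx": -0.02, "dy": -0.2, "dz": 0, "yaw": 0, "claw": 1},
  {"dx": -0.03, "dy": -0.3, "dz": 0, "yaw": 0, "claw": 1},
  {"dx": -0.04, "dy": -0.4, "dz": 0, "yaw": 0, "claw": 1},
  {"dx": -0.05, "dy": -0.511, "dz": 0, "yaw": 0.001, "claw": 1},
  {"dx": -0.05, "dy": -0.511, "dz": 0, "yaw": 0.001, "claw": 1},
  {"dx": -0.05, "dy": -0.511, "dz": 0, "yaw": 0.001, "claw": 1},
  {"dx": -0.05, "dy": -0.511, "dz": 0, "yaw": 0.001, "claw": 1},
  {"dx": -0.05, "dy": -0.511, "dz": 0.1, "yaw": 0.001, "claw": 1},
  {"dx": -0.05, "dy": -0.511, "dz": 0.16, "yaw": 0.001, "claw": 1},
  {"dx": -0.05, "dy": -0.511, "dz": 0.16, "yaw": 0.001, "claw": 1},
  {"dx": -0.05, "dy": -0.511, "dz": 0.16, "yaw": 0.001, "claw": 1},
])

```text
time: 42.22
tool_pos: [0.4711, 0.3161, 0.1213]
tool_rot: [-0.0, 0.98, 0.199, 0.001]
contact_force: [0.4, -0.3, -1.6]
gripper_width: 0.703
grasp_force: 66.0
```

Run:
```python
from h import *
go(.4685,.3160,.059,.403)
```

```text
pose [0.4711 0.3161 0.1213] ang 0.4016 F [ 0.41 -0.31 -1.65] w 0.703 gf 66.0 t 42.23 j6 [0.46 1.63]
dx -0.0051 dy -0.0018 dz 0.1246 yaw -0.0010
```

send_rows([
  {"dx": -0.005, "dy": -0.001, "dz": 0, "yaw": 0, "claw": 1},
  {"dx": -0.005, "dy": -0.001, "dz": 0.03, "yaw": 0, "claw": 1},
  {"dx": -0.005, "dy": -0.001, "dz": 0.07, "yaw": 0, "claw": 1},
  {"dx": -0.005, "dy": -0.001, "dz": 0.105, "yaw": 0, "claw": 1},
  {"dx": -0.005, "dy": -0.001, "dz": 0.118, "yaw": 0, "claw": 1},
  {"dx": -0.005, "dy": -0.001, "dz": 0.122, "yaw": 0, "claw": 1},
  {"dx": -0.005, "dy": -0.001, "dz": 0.125, "yaw": 0, "claw": 1},
  {"dx": -0.005, "dy": -0.001, "dz": 0.127, "yaw": 0, "claw": 1},
  {"dx": -0.005, "dy": -0.001, "dz": 0.128, "yaw": 0, "claw": 1},
  {"dx": -0.005, "dy": -0.001, "dz": 0.128, "yaw": 0, "claw": 1},
  {"dx": -0.005, "dy": -0.001, "dz": 0.128, "yaw": 0, "claw": 1},
])

```text
time: 43.6
tool_pos: [0.4681, 0.3162, 0.0573]
tool_rot: [-0.0, 0.98, 0.2, 0.001]
contact_force: [-2.8, -1.4, 5.2]
gripper_width: 0.704
grasp_force: 66.7
```

Landed (about +7 N). I release, rise, then head toward the canister.

send_rows([
  {"dx": 0, "dy": 0, "dz": 0, "yaw": 0, "claw": -1},
  {"dx": 0, "dy": 0, "dz": 0, "yaw": 0, "claw": -1},
  {"dx": 0, "dy": 0, "dz": 0, "yaw": 0, "claw": -1},
  {"dx": 0, "dy": 0, "dz": 0, "yaw": 0, "claw": -1},
  {"dx": 0, "dy": 0, "dz": -0.05, "yaw": 0, "claw": -1},
  {"dx": 0, "dy": 0, "dz": -0.15, "yaw": 0, "claw": -1},
  {"dx": 0, "dy": 0, "dz": -0.27, "yaw": 0, "claw": -1},
  {"dx": 0, "dy": 0, "dz": -0.33, "yaw": 0, "claw": -1},
  {"dx": 0, "dy": 0, "dz": -0.33, "yaw": 0, "claw": -1},
  {"dx": 0, "dy": 0, "dz": -0.33, "yaw": 0, "claw": -1},
])

```text
time: 44.85
tool_pos: [0.4666, 0.3154, 0.2191]
tool_rot: [0.0, 0.98, 0.2, -0.001]
contact_force: [-0.4, -0.2, -0.7]
gripper_width: 1.0
grasp_force: 0.0
```

Run:
```python
from h import *
EST['tub']=[.4057,.2892,.101]; EST['jar']=[.4682,.3158,.114]
W,s=look('j4'); go(.4755,-.0497,.24,.403)
```

```text
jar px [263.  183.1] pred (np.float64(264.3), np.float64(181.9)) area 389 box [23 23] -> [0.4668 0.3164 0.114 ]
tub px [263.8 249.1] pred (np.float64(264.2), np.float64(247.4)) area 242 box [19 17] -> [0.4039 0.2889 0.101 ]
pose [0.4662 0.3152 0.2183] ang 0.4028 F [-0.63 -0.79 -1.01] w 1.002 gf 0.0 t 44.9 j6 [0.46 1.63]
dx -0.2692 dy 0.6787 dz -0.0422 yaw -0.0001
```

send_rows([
  {"dx": 0, "dy": 0, "dz": -0.042, "yaw": 0, "claw": -1},
  {"dx": -0.045, "dy": 0.11, "dz": -0.042, "yaw": 0, "claw": -1},
  {"dx": -0.09, "dy": 0.22, "dz": -0.042, "yaw": 0, "claw": -1},
  {"dx": -0.135, "dy": 0.33, "dz": -0.042, "yaw": 0, "claw": -1},
  {"dx": -0.18, "dy": 0.44, "dz": -0.042, "yaw": 0, "claw": -1},
  {"dx": -0.22, "dy": 0.55, "dz": -0.042, "yaw": 0, "claw": -1},
  {"dx": -0.269, "dy": 0.679, "dz": -0.042, "yaw": 0, "claw": -1},
  {"dx": -0.269, "dy": 0.679, "dz": -0.042, "yaw": 0, "claw": -1},
  {"dx": -0.269, "dy": 0.679, "dz": -0.042, "yaw": 0, "claw": -1},
  {"dx": -0.269, "dy": 0.679, "dz": -0.042, "yaw": 0, "claw": -1},
  {"dx": -0.269, "dy": 0.679, "dz": -0.042, "yaw": 0, "claw": -1},
  {"dx": -0.269, "dy": 0.679, "dz": -0.042, "yaw": 0, "claw": -1},
])

```text
time: 46.4
tool_pos: [0.4766, -0.0484, 0.2417]
tool_rot: [-0.0, 0.98, 0.201, -0.0]
contact_force: [0.2, 0.5, -0.3]
gripper_width: 1.0
grasp_force: 0.0
```

Run:
```python
from h import *
W,s=look('c2'); go(.4755,-.0497,.062,.403)
m=cv2.inRange(cv2.cvtColor(W,cv2.COLOR_RGB2HSV),(8,110,110),(28,255,255))
c=max(cv2.findContours(m,cv2.RETR_EXTERNAL,cv2.CHAIN_APPROX_NONE)[0],key=cv2.contourArea)
b=cv2.boxPoints(cv2.minAreaRect(c)); q=cv2.approxPolyDP(cv2.convexHull(c),5,True)[:,0]; print(b.round(1).tolist(),q.tolist())
for Q in (b,q):
    P=onz('wrist',Q,.122,s); print(P[:,:2].round(4).tolist(),P[:,:2].mean(0).round(4))
    for a in range(len(P)):
        d=P[a]-P[a-1]; print(round(np.hypot(*d[:2]),4),round(np.arctan2(d[1],d[0])%(np.pi/2),3),end=' | ')
    print()
```

```text
bottle px [336.8  36. ] pred (np.float64(335.2), np.float64(36.3)) area 477 box [24 25] -> [ 0.6057 -0.053   0.136 ]
canister px [265.6 181.8] pred (np.float64(264.6), np.float64(182.6)) area 289 box [20 19] -> [ 0.4751 -0.0505  0.122 ]
tub no dot; centre colour [117 123 124]
pose [ 0.4766 -0.0486  0.2417] ang 0.4043 F [-0.14 -0.05  0.11] w 1.002 gf 0.0 t 46.45 j6 [-0.26  0.91]
dx -0.0030 dy 0.0012 dz 0.3595 yaw 0.0008
[[367.20001220703125, 45.400001525878906], [437.29998779296875, -43.099998474121094], [509.0, 13.800000190734863], [438.8999938964844, 102.19999694824219]] [[505, 12], [438, 100], [371, 45], [374, 37], [440, 0], [475, 0]]
[[0.6123, -0.0804], [0.698, -0.1017], [0.6894, -0.1789], [0.5982, -0.1581]] [ 0.6495 -0.1298]
0.0789 1.391 | 0.0883 1.328 | 0.0777 1.461 | 0.0936 1.347 | 
[[0.6888, -0.1748], [0.5995, -0.1564], [0.6139, -0.0832], [0.6204, -0.0826], [0.6696, -0.1188], [0.6839, -0.1458]] [ 0.646  -0.1269]
0.0294 0.169 | 0.0912 1.368 | 0.0747 1.376 | 0.0065 0.087 | 0.0611 0.937 | 0.0306 0.485 |
```

Warmer got picked instead; restrict to the contour around the canister dot.

Run:
```python
from h import *
W,s=grab('wrist')
m=cv2.inRange(cv2.cvtColor(W,cv2.COLOR_RGB2HSV),(8,90,120),(28,255,255))
for c in cv2.findContours(m,cv2.RETR_EXTERNAL,cv2.CHAIN_APPROX_NONE)[0]:
    if cv2.pointPolygonTest(cv2.convexHull(c),(265.,182.),True)<5: continue
    b=cv2.boxPoints(cv2.minAreaRect(c)); q=cv2.approxPolyDP(cv2.convexHull(c),5,True)[:,0]; print(b.round(1).tolist(),q.tolist())
    for Q in (b,q):
        P=onz('wrist',Q,.122,s); print(P[:,:2].mean(0).round(4))
        for a in range(len(P)):
            d=P[a]-P[a-1]; print(round(np.hypot(*d[:2]),4),round(np.arctan2(d[1],d[0])%(np.pi/2),3),end=' | ')
        print()
```

```text
[[222.8000030517578, 156.89999389648438], [287.5, 137.8000030517578], [306.3999938964844, 202.0], [241.6999969482422, 221.0]] [[286, 139], [305, 202], [246, 219], [224, 161]]
[ 0.4759 -0.0494]
0.0619 0.652 | 0.0582 0.692 | 0.0607 0.71 | 0.0617 0.71 | 
[ 0.4755 -0.0502]
0.0569 0.748 | 0.0598 0.716 | 0.0561 0.704 | 0.0573 0.729 |
```

send_rows([
  {"dx": -0.003, "dy": 0.002, "dz": 0, "yaw": -0.12, "claw": -1},
  {"dx": -0.003, "dy": 0.002, "dz": 0, "yaw": -0.207, "claw": -1},
  {"dx": -0.003, "dy": 0.002, "dz": 0.06, "yaw": -0.207, "claw": -1},
  {"dx": -0.003, "dy": 0.002, "dz": 0.15, "yaw": -0.207, "claw": -1},
  {"dx": -0.003, "dy": 0.002, "dz": 0.25, "yaw": -0.207, "claw": -1},
  {"dx": -0.003, "dy": 0.002, "dz": 0.33, "yaw": -0.207, "claw": -1},
  {"dx": -0.003, "dy": 0.002, "dz": 0.36, "yaw": -0.207, "claw": -1},
  {"dx": -0.003, "dy": 0.002, "dz": 0.36, "yaw": -0.207, "claw": -1},
  {"dx": -0.003, "dy": 0.002, "dz": 0.36, "yaw": -0.207, "claw": -1},
  {"dx": -0.003, "dy": 0.002, "dz": 0.36, "yaw": -0.207, "claw": 1},
  {"dx": -0.003, "dy": 0.002, "dz": 0.36, "yaw": -0.207, "claw": 1},
  {"dx": -0.003, "dy": 0.002, "dz": 0.36, "yaw": -0.207, "claw": 1},
  {"dx": -0.003, "dy": 0.002, "dz": 0.36, "yaw": -0.207, "claw": 1},
  {"dx": -0.003, "dy": 0.002, "dz": 0.36, "yaw": -0.207, "claw": 1},
  {"dx": -0.003, "dy": 0.002, "dz": 0.36, "yaw": -0.207, "claw": 1},
])

```text
time: 48.38
tool_pos: [0.4768, -0.0508, 0.0635]
tool_rot: [0.0, 0.937, 0.349, 0.001]
contact_force: [-1.3, 2.7, 6.1]
gripper_width: 0.665
grasp_force: 65.1
```

send_rows([
  {"dx": 0, "dy": 0, "dz": -0.06, "yaw": 0, "claw": 1},
  {"dx": 0, "dy": 0, "dz": -0.15, "yaw": 0, "claw": 1},
  {"dx": 0, "dy": 0, "dz": -0.26, "yaw": 0, "claw": 1},
  {"dx": 0, "dy": 0, "dz": -0.34, "yaw": 0, "claw": 1},
  {"dx": 0, "dy": 0, "dz": -0.34, "yaw": 0.1, "claw": 1},
  {"dx": 0, "dy": 0, "dz": -0.34, "yaw": 0.207, "claw": 1},
  {"dx": 0, "dy": 0, "dz": -0.34, "yaw": 0.207, "claw": 1},
  {"dx": 0, "dy": 0, "dz": -0.34, "yaw": 0.207, "claw": 1},
  {"dx": 0, "dy": 0, "dz": -0.34, "yaw": 0.207, "claw": 1},
])

```text
time: 49.5
tool_pos: [0.4755, -0.0508, 0.2315]
tool_rot: [-0.0, 0.98, 0.201, -0.0]
contact_force: [0.4, -0.2, -1.0]
gripper_width: 0.67
grasp_force: 64.8
```

Run:
```python
from h import *
held(.0575); go(.5271,.3409,.23,.403)
W,s=grab('wrist')
m=cv2.inRange(cv2.cvtColor(W,cv2.COLOR_RGB2HSV),(8,90,120),(28,255,255))
c=max(cv2.findContours(m,cv2.RETR_EXTERNAL,cv2.CHAIN_APPROX_NONE)[0],key=cv2.contourArea); print(cv2.minAreaRect(c))
```

```text
pred 264 300 dot [265.1 299.5] [13, 19, 43, 34, 1099] offs [0.0001 0.0004]
pose [ 0.4755 -0.0508  0.2315] ang 0.4037 F [ 0.21 -0.11 -1.64] w 0.669 gf 64.8 t 49.55 j6 [-0.26  0.9 ]
dx 0.4027 dy -0.6799 dz 0.0030 yaw 0.0005
((264.0, 288.0), (136.0, 156.0), 90.0)
```

send_rows([
  {"dx": 0.05, "dy": -0.09, "dz": 0, "yaw": 0, "claw": 1},
  {"dx": 0.11, "dy": -0.19, "dz": 0, "yaw": 0, "claw": 1},
  {"dx": 0.17, "dy": -0.29, "dz": 0, "yaw": 0, "claw": 1},
  {"dx": 0.23, "dy": -0.39, "dz": 0, "yaw": 0, "claw": 1},
  {"dx": 0.29, "dy": -0.49, "dz": 0, "yaw": 0, "claw": 1},
  {"dx": 0.35, "dy": -0.59, "dz": 0, "yaw": 0, "claw": 1},
  {"dx": 0.403, "dy": -0.68, "dz": 0, "yaw": 0, "claw": 1},
  {"dx": 0.403, "dy": -0.68, "dz": 0, "yaw": 0, "claw": 1},
  {"dx": 0.403, "dy": -0.68, "dz": 0, "yaw": 0, "claw": 1},
  {"dx": 0.403, "dy": -0.68, "dz": 0, "yaw": 0, "claw": 1},
  {"dx": 0.403, "dy": -0.68, "dz": 0.1, "yaw": 0, "claw": 1},
  {"dx": 0.403, "dy": -0.68, "dz": 0.1, "yaw": 0, "claw": 1},
  {"dx": 0.403, "dy": -0.68, "dz": 0.1, "yaw": 0, "claw": 1},
  {"dx": 0.403, "dy": -0.68, "dz": 0.1, "yaw": 0, "claw": 1},
])

```text
time: 51.35
tool_pos: [0.529, 0.3412, 0.1845]
tool_rot: [-0.001, 0.98, 0.2, 0.002]
contact_force: [-0.3, -0.3, -1.9]
gripper_width: 0.665
grasp_force: 65.4
```

Run:
```python
from h import *
go(.5271,.3411,.068,.403)
```

```text
pose [0.529  0.3412 0.1845] ang 0.4024 F [-0.28 -0.34 -1.94] w 0.665 gf 65.4 t 51.35 j6 [0.45 1.62]
dx -0.0045 dy -0.0012 dz 0.2330 yaw -0.0004
```

send_rows([
  {"dx": -0.003, "dy": -0.001, "dz": 0.05, "yaw": 0, "claw": 1},
  {"dx": -0.003, "dy": -0.001, "dz": 0.12, "yaw": 0, "claw": 1},
  {"dx": -0.003, "dy": -0.001, "dz": 0.17, "yaw": 0, "claw": 1},
  {"dx": -0.003, "dy": -0.001, "dz": 0.21, "yaw": 0, "claw": 1},
  {"dx": -0.003, "dy": -0.001, "dz": 0.222, "yaw": 0, "claw": 1},
  {"dx": -0.003, "dy": -0.001, "dz": 0.228, "yaw": 0, "claw": 1},
  {"dx": -0.003, "dy": -0.001, "dz": 0.232, "yaw": 0, "claw": 1},
  {"dx": -0.003, "dy": -0.001, "dz": 0.234, "yaw": 0, "claw": 1},
  {"dx": -0.003, "dy": -0.001, "dz": 0.234, "yaw": 0, "claw": 1},
  {"dx": -0.003, "dy": -0.001, "dz": 0.234, "yaw": 0, "claw": 1},
])

```text
time: 52.6
tool_pos: [0.5274, 0.3415, 0.0686]
tool_rot: [-0.0, 0.98, 0.2, 0.001]
contact_force: [-4.0, -1.0, 8.8]
gripper_width: 0.666
grasp_force: 66.8
```

send_rows([
  {"dx": 0, "dy": 0, "dz": 0, "yaw": 0, "claw": -1},
  {"dx": 0, "dy": 0, "dz": 0, "yaw": 0, "claw": -1},
  {"dx": 0, "dy": 0, "dz": 0, "yaw": 0, "claw": -1},
  {"dx": 0, "dy": 0, "dz": 0, "yaw": 0, "claw": -1},
  {"dx": 0, "dy": 0, "dz": -0.05, "yaw": 0, "claw": -1},
  {"dx": 0, "dy": 0, "dz": -0.15, "yaw": 0, "claw": -1},
  {"dx": 0, "dy": 0, "dz": -0.27, "yaw": 0, "claw": -1},
  {"dx": 0, "dy": 0, "dz": -0.36, "yaw": 0, "claw": -1},
  {"dx": 0, "dy": 0, "dz": -0.36, "yaw": 0, "claw": -1},
  {"dx": 0, "dy": 0, "dz": -0.36, "yaw": 0, "claw": -1},
])

```text
time: 53.85
tool_pos: [0.5258, 0.3406, 0.2437]
tool_rot: [0.0, 0.98, 0.2, -0.001]
contact_force: [-0.1, -0.7, -0.3]
gripper_width: 1.003
grasp_force: 0.0
```

Run:
```python
from h import *
EST.update(tub=[.4057,.2892,.101],jar=[.4682,.3158,.114],canister=[.5271,.3411,.127])
W,s=look('c4'); go(.6065,-.0525,.26,.403)
```

```text
canister px [262.4 177.5] pred (np.float64(264.1), np.float64(178.5)) area 304 box [20 20] -> [0.5273 0.3429 0.127 ]
jar px [263.1 239. ] pred (np.float64(264.3), np.float64(238.7)) area 239 box [18 17] -> [0.4675 0.3167 0.114 ]
tub px [263.8 291.8] pred (np.float64(264.2), np.float64(290.7)) area 180 box [17 14] -> [0.4042 0.289  0.101 ]
pose [0.5253 0.3404 0.2425] ang 0.4028 F [ 0.43 -0.29  0.64] w 1.001 gf 0.0 t 53.9 j6 [0.46 1.62]
dx -0.1587 dy 0.7866 dz -0.0343 yaw -0.0001
```

send_rows([
  {"dx": 0, "dy": 0, "dz": -0.04, "yaw": 0, "claw": -1},
  {"dx": -0.025, "dy": 0.12, "dz": -0.04, "yaw": 0, "claw": -1},
  {"dx": -0.05, "dy": 0.24, "dz": -0.04, "yaw": 0, "claw": -1},
  {"dx": -0.075, "dy": 0.36, "dz": -0.04, "yaw": 0, "claw": -1},
  {"dx": -0.1, "dy": 0.48, "dz": -0.04, "yaw": 0, "claw": -1},
  {"dx": -0.125, "dy": 0.6, "dz": -0.04, "yaw": 0, "claw": -1},
  {"dx": -0.15, "dy": 0.71, "dz": -0.04, "yaw": 0, "claw": -1},
  {"dx": -0.159, "dy": 0.787, "dz": -0.04, "yaw": 0, "claw": -1},
  {"dx": -0.159, "dy": 0.787, "dz": -0.04, "yaw": 0, "claw": -1},
  {"dx": -0.159, "dy": 0.787, "dz": -0.04, "yaw": 0, "claw": -1},
  {"dx": -0.159, "dy": 0.787, "dz": -0.04, "yaw": 0, "claw": -1},
  {"dx": -0.159, "dy": 0.787, "dz": -0.04, "yaw": 0, "claw": -1},
])

```text
time: 55.4
tool_pos: [0.6071, -0.0513, 0.2649]
tool_rot: [-0.0, 0.98, 0.201, 0.0]
contact_force: [0.2, 0.2, -0.0]
gripper_width: 0.997
grasp_force: 0.0
```

Run:
```python
from h import *
W,s=look('b2'); go(.6063,-.0525,.087,.403)
```

```text
bottle px [266.1 177.7] pred (np.float64(263.9), np.float64(179.0)) area 356 box [21 22] -> [ 0.6069 -0.0534  0.136 ]
canister no dot; centre colour [104 111 112]
jar no dot; centre colour [103 109 111]
tub no dot; centre colour [110 112 117]
pose [ 0.6072 -0.0514  0.2648] ang 0.4042 F [ 0.5  -0.24  0.03] w 1.003 gf 0.0 t 55.45 j6 [-0.21  0.96]
dx -0.0025 dy 0.0013 dz 0.3557 yaw 0.0008
```

send_rows([
  {"dx": -0.002, "dy": 0.003, "dz": 0.08, "yaw": 0, "claw": -1},
  {"dx": -0.002, "dy": 0.003, "dz": 0.17, "yaw": 0, "claw": -1},
  {"dx": -0.002, "dy": 0.003, "dz": 0.27, "yaw": 0, "claw": -1},
  {"dx": -0.002, "dy": 0.003, "dz": 0.34, "yaw": 0, "claw": -1},
  {"dx": -0.002, "dy": 0.003, "dz": 0.356, "yaw": 0, "claw": -1},
  {"dx": -0.002, "dy": 0.003, "dz": 0.356, "yaw": 0, "claw": -1},
  {"dx": -0.002, "dy": 0.003, "dz": 0.356, "yaw": 0, "claw": -1},
  {"dx": -0.002, "dy": 0.003, "dz": 0.356, "yaw": 0, "claw": 1},
  {"dx": -0.002, "dy": 0.003, "dz": 0.356, "yaw": 0, "claw": 1},
  {"dx": -0.002, "dy": 0.003, "dz": 0.356, "yaw": 0, "claw": 1},
  {"dx": -0.002, "dy": 0.003, "dz": 0.356, "yaw": 0, "claw": 1},
  {"dx": -0.002, "dy": 0.003, "dz": 0.356, "yaw": 0, "claw": 1},
  {"dx": -0.002, "dy": 0.003, "dz": 0.356, "yaw": 0, "claw": 1},
])

```text
time: 57.08
tool_pos: [0.608, -0.0541, 0.0885]
tool_rot: [0.0, 0.98, 0.2, 0.001]
contact_force: [-1.2, 1.2, 5.9]
gripper_width: 0.606
grasp_force: 63.3
```

send_rows([
  {"dx": 0, "dy": 0, "dz": -0.06, "yaw": 0, "claw": 1},
  {"dx": 0, "dy": 0, "dz": -0.15, "yaw": 0, "claw": 1},
  {"dx": 0, "dy": 0, "dz": -0.26, "yaw": 0, "claw": 1},
  {"dx": 0, "dy": 0, "dz": -0.35, "yaw": 0, "claw": 1},
  {"dx": 0, "dy": 0, "dz": -0.35, "yaw": 0, "claw": 1},
  {"dx": 0, "dy": 0, "dz": -0.35, "yaw": 0, "claw": 1},
  {"dx": 0, "dy": 0, "dz": -0.35, "yaw": 0, "claw": 1},
])

```text
time: 57.95
tool_pos: [0.6054, -0.0539, 0.258]
tool_rot: [-0.001, 0.98, 0.2, -0.003]
contact_force: [-0.6, -0.6, -2.4]
gripper_width: 0.603
grasp_force: 63.6
```

Run:
```python
from h import *
held(.047); go(.5853,.3658,.26,.403)
```

```text
pred 264 285 dot [265.2 283.8] [14, 18, 43, 33, 1065] offs [0.0006 0.0004]
pose [ 0.6056 -0.0539  0.2584] ang 0.4028 F [-0.16 -0.56 -3.37] w 0.606 gf 63.6 t 58.0 j6 [-0.21  0.96]
dx 0.2916 dy -0.7882 dz -0.0021 yaw -0.0001
```

send_rows([
  {"dx": 0.04, "dy": -0.11, "dz": 0, "yaw": 0, "claw": 1},
  {"dx": 0.08, "dy": -0.22, "dz": 0, "yaw": 0, "claw": 1},
  {"dx": 0.12, "dy": -0.33, "dz": 0, "yaw": 0, "claw": 1},
  {"dx": 0.16, "dy": -0.44, "dz": 0, "yaw": 0, "claw": 1},
  {"dx": 0.2, "dy": -0.55, "dz": 0, "yaw": 0, "claw": 1},
  {"dx": 0.24, "dy": -0.66, "dz": 0, "yaw": 0, "claw": 1},
  {"dx": 0.28, "dy": -0.75, "dz": 0, "yaw": 0, "claw": 1},
  {"dx": 0.291, "dy": -0.788, "dz": 0, "yaw": 0, "claw": 1},
  {"dx": 0.291, "dy": -0.788, "dz": 0, "yaw": 0, "claw": 1},
  {"dx": 0.291, "dy": -0.788, "dz": 0, "yaw": 0, "claw": 1},
  {"dx": 0.291, "dy": -0.788, "dz": 0.05, "yaw": 0, "claw": 1},
  {"dx": 0.291, "dy": -0.788, "dz": 0.05, "yaw": 0, "claw": 1},
  {"dx": 0.291, "dy": -0.788, "dz": 0.05, "yaw": 0, "claw": 1},
  {"dx": 0.291, "dy": -0.788, "dz": 0.05, "yaw": 0, "claw": 1},
])

```text
time: 59.75
tool_pos: [0.587, 0.3652, 0.2383]
tool_rot: [-0.0, 0.98, 0.2, 0.001]
contact_force: [0.6, 0.5, -2.2]
gripper_width: 0.606
grasp_force: 63.9
```

Run:
```python
from h import *
go(.5851,.3658,.0935,.403)
```

```text
pose [0.587  0.3652 0.2383] ang 0.4022 F [ 0.57  0.52 -2.19] w 0.606 gf 63.9 t 59.75 j6 [0.45 1.62]
dx -0.0036 dy -0.0026 dz 0.2895 yaw -0.0005
```

send_rows([
  {"dx": -0.002, "dy": -0.002, "dz": 0.06, "yaw": 0, "claw": 1},
  {"dx": -0.002, "dy": -0.002, "dz": 0.12, "yaw": 0, "claw": 1},
  {"dx": -0.002, "dy": -0.002, "dz": 0.18, "yaw": 0, "claw": 1},
  {"dx": -0.002, "dy": -0.002, "dz": 0.23, "yaw": 0, "claw": 1},
  {"dx": -0.002, "dy": -0.002, "dz": 0.265, "yaw": 0, "claw": 1},
  {"dx": -0.002, "dy": -0.002, "dz": 0.278, "yaw": 0, "claw": 1},
  {"dx": -0.002, "dy": -0.002, "dz": 0.285, "yaw": 0, "claw": 1},
  {"dx": -0.002, "dy": -0.002, "dz": 0.289, "yaw": 0, "claw": 1},
  {"dx": -0.002, "dy": -0.002, "dz": 0.291, "yaw": 0, "claw": 1},
  {"dx": -0.002, "dy": -0.002, "dz": 0.291, "yaw": 0, "claw": 1},
  {"dx": -0.002, "dy": -0.002, "dz": 0.291, "yaw": 0, "claw": 1},
])

```text
time: 61.12
tool_pos: [0.5861, 0.3665, 0.0935]
tool_rot: [-0.0, 0.98, 0.2, 0.002]
contact_force: [-1.2, -0.6, 6.6]
gripper_width: 0.602
grasp_force: 64.7
```

Landed at 0.0935, the expected height for the floor. I release and retreat.

send_rows([
  {"dx": 0, "dy": 0, "dz": 0, "yaw": 0, "claw": -1},
  {"dx": 0, "dy": 0, "dz": 0, "yaw": 0, "claw": -1},
  {"dx": 0, "dy": 0, "dz": 0, "yaw": 0, "claw": -1},
  {"dx": 0, "dy": 0, "dz": 0, "yaw": 0, "claw": -1},
  {"dx": 0, "dy": 0, "dz": -0.05, "yaw": 0, "claw": -1},
  {"dx": 0, "dy": 0, "dz": -0.15, "yaw": 0, "claw": -1},
  {"dx": 0, "dy": 0, "dz": -0.27, "yaw": 0, "claw": -1},
  {"dx": 0, "dy": 0, "dz": -0.38, "yaw": 0, "claw": -1},
  {"dx": -0.1, "dy": 0, "dz": -0.45, "yaw": 0, "claw": -1},
  {"dx": -0.16, "dy": 0, "dz": -0.5, "yaw": 0, "claw": -1},
  {"dx": -0.16, "dy": 0, "dz": -0.5, "yaw": 0, "claw": -1},
  {"dx": -0.16, "dy": 0, "dz": -0.5, "yaw": 0, "claw": -1},
])

```text
time: 62.62
tool_pos: [0.5115, 0.3345, 0.3402]
tool_rot: [0.0, 0.98, 0.2, -0.0]
contact_force: [0.1, -0.6, -0.4]
gripper_width: 0.999
grasp_force: 0.0
```

Run:
```python
from h import *
EST.update(tub=[.4047,.289,.101],jar=[.4677,.316,.114],canister=[.5271,.342,.127],bottle=[.586,.366,.141])
W,s=look('e'); S,_=grab('scene')
g=lambda k:0
go(.5,.3,.3,.403); c=cv2.resize(W,(400,300)); 
save(np.vstack([cv2.resize(W,(512,288)),cv2.resize(S,(512,312))]),'end.png')
S0=np.load('scene0.npy'); print(np.abs(S0[125:200,130:180].astype(int)-S[125:200,130:180]).mean())
```

```text
bottle px [262.7  84.5] pred (np.float64(264.3), np.float64(83.8)) area 215 box [17 16] -> [0.5848 0.3672 0.141 ]
canister px [262.8 142. ] pred (np.float64(263.3), np.float64(142.2)) area 187 box [16 15] -> [0.5271 0.3427 0.127 ]
jar px [263.2 193.4] pred (np.float64(263.9), np.float64(193.3)) area 173 box [15 14] -> [0.4673 0.3167 0.114 ]
tub px [263.9 240.1] pred (np.float64(264.0), np.float64(239.6)) area 122 box [13 12] -> [0.404  0.2887 0.101 ]
pose [0.5115 0.3344 0.3389] ang 0.4026 F [-0.79 -0.14  0.41] w 1.0 gf 0.0 t 62.73 j6 [0.46 1.63]
dx -0.0478 dy 0.0543 dz 0.0779 yaw -0.0003
10.446222222222222
```

View pics/end.png

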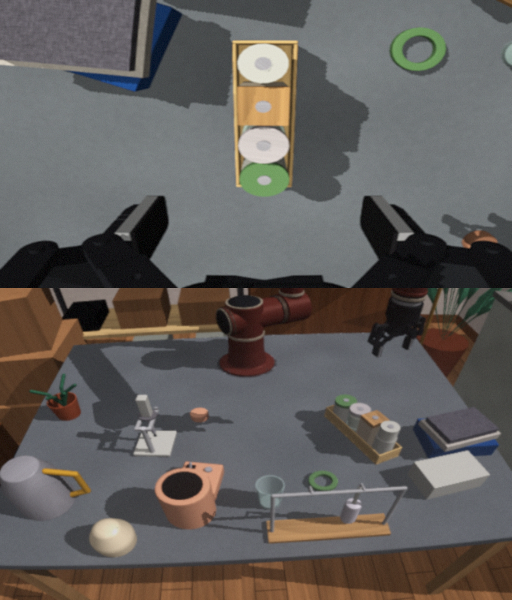

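The final picture shows all four containers upright in a row in the caddy, and the thermometer upright in its hanger. The tumbler and teether are in place. The thermometer region differs from the start more than before, so I'll check that numerically and then hand in.

Run:
```python
from h import *
S,s=grab('scene'); A=np.load('sr.npy'); g=lambda i:cv2.cvtColor(i[120:200,125:185],cv2.COLOR_RGB2GRAY).astype(np.float32)
print(cv2.phaseCorrelate(g(A),g(S)), g(A).mean(),g(S).mean())
d=np.abs(g(A)-g(S)); print(d[::8,::6].round().astype(int))
```

```text
((0.018913444431294835, -0.05972279001699832), 0.8392844804128011) 116.94937 108.685
[[36  2  3  4  2  2  2  1  1  2]
 [40 40  1  3  1  2  1  4  4  2]
 [42 42  4  1  2  3  3  6  0  1]
 [42 39 19  3  3  4  0  2  1  0]
 [47 41 44  3  3  2  1  1  3  2]
 [41 45 37  2  0 12 41 38 34 40]
 [41 33  0 35  4 37 37 40 36 34]
 [ 1  1  2  3  3  1  3  2  1 30]
 [ 3  1  0  1  2  4  3  0  0  1]
 [ 0  2  5  1  4  1  3  1  1  0]]
```

Only shadow-like brightness changes; the thermometer has not shifted. Handing in.

```bash
python3 -c "
from plant import manip; print(manip.job_done())"
```

```text
the job is handed in; nothing more can be done
None
```

The job is handed in, with no verdict returned: stud and all four dots touched in order, thermometer hanging upright again, all four containers (including the tub, knocked aside mid-run) upright in the caddy, and tumbler and teether left in place.

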